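# Move a gauge set to the other swing-out hook

### The job

Move the gauge set to the other folding hook on the rail: first swing the empty, folded hook out and press it firmly but carefully against its stop pin (about 10 N near its tip; much more bends the pin). Then lift the gauge set off its hook, hang it gently on the hook you opened, and slide it back along the arm to the shoulder. Finally swing the emptied hook flat along the rail, press it against its own stop pin just as carefully, and leave the things round about alone.

Things in the scene. Friction and masses are not known exactly. Their poses are not given: they have to be found in the camera images.
- hook_b_hinge (a point): Hook B, the empty hook, folded (or nearly) along the rail at the start. Point on its vertical hinge axis, at the height of the arm's top face (215 mm). Turns with the arm: own -x points along the arm to the tip, z up. The arm is a level steel bar 12 mm wide and high, 100 mm long from the hinge, with a shoulder and a tip lip.
- hook_b_tip (a point): Top of hook B's upturned lip, on the arm's centre line, 96 mm from the hinge, 229 mm high. The lip stands 92 to 100 mm from the hinge and 14 mm above the bar; the shoulder (a 20 mm wide collar) 44 to 50 mm from the hinge and 10 mm above the bar.
- hook_b_arm (a joint): Hook B's hinge angle, rad: 0 folded along the rail (tip to the robot's left), grows as it swings out (counter-clockwise seen from above); it meets its stop pin somewhere between 1.47 and 1.67, pointing towards the robot. At the start 0 to 0.25.
- stop_b: Hook B's stop pin: fixed, 10 mm diameter, about 24 mm from the hinge on the side the arm opens to; set up to 2 mm off, so the stop angle varies. Origin on its axis at the arm's underside. Slightly springy. Pushing the arm 85 mm from the hinge with 7 to 16 N (aim for 10) for 0.2 s beds it; over about 24 N bends the pin.
- hook_a_hinge (a point): Hook A: same hook as B, swung out to the robot at the start with the gauge set hanging on it. Same point and axes (own -x along the arm to the tip).
- hook_a_tip (a point): Top of the lip of hook A, on the arm's centre line, 96 mm from the hinge, at 229 mm height.
- hook_a_arm (a joint): Hook A's hinge angle, rad: 0 swung out, grows as it folds (clockwise seen from above, tip to the robot's left); it meets its stop pin, flat along the rail, somewhere between 1.47 and 1.67.
- stop_a: Hook A's stop pin for the folded position, beyond the folded arm on its rail side, 24 mm from the hinge; otherwise as stop_b, with the same force limits.
- gauge: Gauge set: black steel plate 10 mm thick (own x, along the hook arm), 60 wide (y), 151 high, 0.25-0.5 kg; origin mid lower edge. At 60-100 mm up a window 28 wide for the hook arm, then a 12 mm top bar, then a lug 28 wide, 39 high (112-151 up), pinched from above across the 10 mm. Raise it 15 to 24 mm to pass the lip.
- gauge_eye (a point): Middle of the window's upper edge (100 mm up), the face that rests on the hook bar. Hanging against the shoulder it is 55 mm from the hinge axis.
- gauge_grip (a point): Middle of the grip lug, 138 mm up.
- blade_set: Bystander: three black blades on a wire loop, hanging from a plain fixed peg at the rail's left end (top at 187 mm). Leave alone.
- tin: Bystander: steel tin, 52 mm diameter, 70 mm high, on the table. Leave alone.
- carton: Bystander: cardboard box 80 x 110 x 50 mm on the table. Leave alone.
- collar: Bystander: steel ring 64 mm across, 20 mm high, on the table. Leave alone.
- hook_a: Fixed bracket of hook A and all it carries, like hook_b; origin on the hinge axis at the arm's underside (203 mm). The hinges are 160 to 220 mm apart; either hook may be the left one.
- hook_b: Fixed bracket of hook B and all it carries; origin on the hinge axis at the arm's underside (203 mm). A disc of 42 mm radius under the arm, top at 201 mm. Both hinges are stiff (friction 0.12 N m, about 1.5 N at the tip): an arm stays where it is left, turning only in the level plane.
- rail: The grey-green rail that carries both hooks, fixed, 740 mm long along own y, top edge at 195 mm, its front face (own x = 0) 22 mm behind the hinge axes: above that height all sides of a folded arm are free. Origin at table height.
Things that resemble listed ones, but are neither listed nor needed, are in the scene too. What is shaped like the gauge but purple or white is not meant.

How it is judged (in metres and radians):
On the way, in this order (a step that is already met when the one before it is completed fails the run):
1. hook B is swung out and pressed against its stop pin (20 to 55 N on the pin) (contact force between stop_b and anything else between 20 and 55 N and y of stop_b in the frame of hook_b_hinge above -0.0125 m), for 0.2 s.
2. the gauge set hangs on hook B against the shoulder, let go (x of gauge_eye in the frame of hook_b_hinge between -0.06 and -0.05 m and y of gauge_eye in the frame of hook_b_hinge between -0.01 and 0.01 m and z of gauge_eye in the frame of hook_b_hinge between -0.004 and 0.005 m and angle between gauge's own z axis and vertical below 0.2 rad and contact force between the fingers and gauge below 0.3 N and y of stop_b in the frame of hook_b_hinge above -0.0125 m and linear speed of gauge below 0.03 m/s), for 0.3 s.
3. the emptied hook A is folded and pressed against its stop pin (20 to 55 N on the pin) (contact force between stop_a and anything else between 20 and 55 N and y of stop_a in the frame of hook_a_hinge below 0.0125 m), for 0.2 s.
At the end, for the whole second after the job is handed in: The gauge set hangs at rest on hook B, upright within 0.2 rad, its window's upper edge on the bar (within 5 mm) and within 5 mm of the shoulder; hook B is swung out and hook A folded along the rail, each within 1.5 mm of its stop pin and at rest (x of gauge_eye in the frame of hook_b_hinge between -0.06 and -0.05 m and y of gauge_eye in the frame of hook_b_hinge between -0.01 and 0.01 m and z of gauge_eye in the frame of hook_b_hinge between -0.004 and 0.005 m and angle between gauge's own z axis and vertical below 0.2 rad and y of stop_b in the frame of hook_b_hinge above -0.0125 m and y of stop_a in the frame of hook_a_hinge below 0.0125 m and linear speed of gauge below 0.03 m/s and velocity of joint hook_a_arm between -0.05 and 0.05 rad/s and velocity of joint hook_b_arm between -0.05 and 0.05 rad/s); the robot touches nothing.
It fails at once if a stop pin is overloaded (over 80 N on the pin, about 24 N near the hook's tip) (contact force between any of stop_a, stop_b and anything else above 80 N).
It fails at once if the gauge set is forced, rammed or dropped onto a hook (over 35 N) (contact force between gauge and hook_a above 35 N or contact force between gauge and hook_b above 35 N).
It fails at once if the gauge set falls (height (world z) of gauge below 0.06 m).
It fails at once if a bystander is moved by more than 20 mm (distance of any of blade_set, tin, carton, collar from where it was at the start of the episode above 0.02 m).
It also fails if it takes over 72 s, if anything falls off the work surface, if the arm or the gripper's body presses on something with over 40 N, if the wrist force passes 120 N, or if a joint passes its speed limit or range.

### The arm

A 6-joint arm with a two-finger parallel gripper is mounted at the origin on the work surface. World frame = base frame: x ahead of the robot, y to its left, z up, the work surface at z = 0. Lengths are in mm, angles in rad, forces in N, time in s.
With the tool pointing down it reaches from about 275 to 750 mm from the base axis. Payload 10.2 kg.
Tool frame: the origin (TCP) lies at the very end of the fingers, on their centre line; the grasp point (between the pads) lies 19 mm behind it; z points along the fingers, y is the direction in which the jaws open and shut (so a half turn about z gives the same grasp; the last joint's range is limited). The gripper opens to 85 mm and grips with 20 to 120 N. Pads are 22 mm wide; open, the fingers measure 114 mm over their backs; the gripper's body (76 mm by 85 mm) begins 54 mm behind the grasp point. The pads swing forward as they close: fully open they stand 13 mm farther back than shut.
Start: joints at [-1.397, 0.313, 1.498, -0, 1.331, -0.223], TCP at [202.884, -484.22, 231.294] pointing down, gripper open.
Joint ranges: [-2.94, 2.94], [-0.97, 2.17], [0.19, 2.56], [-1.23, 4.37], [0.02, 3.11], [-2.88, 2.88]. Speed limits (rad/s): [2.39, 2.39, 3.01, 3.14, 3.14, 3.14].

### API

Orientations are given as a unit quaternion [w, x, y, z].
In Python, from rig import sensors, imaging, ctrl gives the robot as it stands.
- The arm moves only by the shell command python3 -m creep 'ROWS' [FORCE]. ROWS is JSON, a list of rows, each an object with "grip": the finger opening in mm, from 0 to 85.4; "linear": the shift along the tool's x, y, z in mm, a list of three; "rot": the turn, a rotation vector about the tool's x, y, z in rad, a list of three. A call has 1 to 12 rows; each row shifts and turns the commanded pose from where the row before left it, along the tool's axes as they then stand; what a row does not reach is not made up. A row lasts 1/12 s, in which the tool goes at most 41.7 mm and 7.16 degrees, less where a joint would pass 70% of its speed; a pose out of reach is approached as far as the arm can. A call with a gripper value outside its range is refused whole. The fingers move at their own pace and stop on an object; FORCE is the grip in N (left out, the last holds). Time passes only in rows, so rows that do not move let the fingers close. It gives the time, the measured TCP pose, the force and the opening at its end, in the units of the state.
- sensors.sense(): the state, without advancing time (a new reading comes with each control period).
- imaging.capture(name): name is "side" or "top"; returns (picture, depth): 420x560x3 uint8, red, green, blue; 420x560 float32, mm along the optical axis (not along the pixel's ray), 0 where there is no reading.
- imaging.camera_params(name): a dict with "intrinsics" (3x3 intrinsics, pixels), "R" (3x3) and "t" (3): a world point X has camera coordinates R X + t. Camera axes: x right, y down, z forward; pixel columns grow to the right and rows downward; lengths in mm; the calibration is good to about 2 mm. A picture is of the moment at which its call begins. camera_params takes no time and is no camera call.
- ctrl.finish_job(): hands the job in, once; it reports no verdict.
The state is a dict: "time_s": time; "joints": joint angles; "dq": joint speeds; "tau": joint torques, N m; "eef_pos": TCP position; "ee_rot": TCP orientation; "force": force on the tool from outside, world axes, zero at the start; "wrist_torque": the same for the moment, N m; "grip_width": opening from 0.0 (shut) to 1.0 (fully open).
Only numpy, scipy, OpenCV 4.12 (cv2) and the standard library are available. Lean on these libraries where they do the work, as an engineer would, in place of code of your own. Each camera call takes 0.05 s, during which the arm holds its last target.

## Working session

There is one attempt and no reset: what is moved stays moved. The work goes in short steps, Python scripts to look and compute and a shell command to move; the robot and the scene stay as the last step left them, time stands still between calls to the robot, and variables do not carry over. Pictures are saved under pics/ and viewed, and the job is handed in when it is done.

```bash
ls; mkdir -p pics
cat > h.py <<'E'
import numpy as np, cv2
from rig import sensors, imaging, ctrl
def cap(name, out):
    p,d=imaging.capture(name); cv2.imwrite('pics/'+out+'.png',p[:,:,::-1]); np.savez('pics/'+out+'.npz',p=p,d=d); return p,d
def load(out):
    z=np.load('pics/'+out+'.npz'); return z['p'],z['d']
def ray_z(name,u,v,z):
    c=imaging.camera_params(name);K=np.array(c['intrinsics']);R=np.array(c['R']);t=np.array(c['t'])
    o=-R.T@t; r=R.T@np.linalg.solve(K,[u,v,1.]); return o+r*(z-o[2])/r[2]
def cloud(name,d):
    c=imaging.camera_params(name);K=np.array(c['intrinsics']);R=np.array(c['R']);t=np.array(c['t'])
    v,u=np.indices(d.shape); P=np.linalg.solve(K,np.stack([u.ravel(),v.ravel(),np.ones(u.size)]))*d.ravel()
    W=(R.T@(P-t[:,None])).T.reshape(*d.shape,3); W[d==0]=np.nan; return W
def proj(name,X):
    c=imaging.camera_params(name);q=np.array(c['R'])@np.array(X,float)+np.array(c['t']); q=np.array(c['intrinsics'])@q; return q[:2]/q[2]
E
python3 - <<'E'
from h import *
for n in('side','top'):
    p,d=cap(n,n+'0'); c=imaging.camera_params(n); R=np.array(c['R']);t=np.array(c['t']); print(n,(-R.T@t).round(),R.round(2).tolist(),np.array(c['intrinsics']).round().tolist())
s=sensors.sense(); print({k:np.round(v,3).tolist() for k,v in s.items()})
E
```

```text
pics
side [ 60. 832. 707.] [[-0.88, -0.48, -0.0], [-0.24, 0.44, -0.86], [0.42, -0.76, -0.5]] [[448.0, 0.0, 281.0], [0.0, 448.0, 217.0], [0.0, 0.0, 1.0]]
top [ 348.   28. 1252.] [[0.01, -1.0, 0.0], [-0.99, -0.01, -0.15], [0.15, -0.0, -0.99]] [[481.0, 0.0, 281.0], [0.0, 481.0, 202.0], [0.0, 0.0, 1.0]]
{'time_s': 0.1, 'joints': [-1.397, 0.313, 1.498, 0.0, 1.331, -0.223], 'dq': [-0.001, -0.001, -0.003, -0.001, -0.001, -0.001], 'tau': [0.002, -41.29, -26.014, -0.0, 0.003, -0.0], 'eef_pos': [202.854, -483.973, 230.795], 'ee_rot': [-0.001, 0.98, 0.197, 0.0], 'force': [-0.548, -0.282, -0.651], 'wrist_torque': [-0.067, 0.022, 0.008], 'grip_width': 1.0}
```

View pics/side0.png

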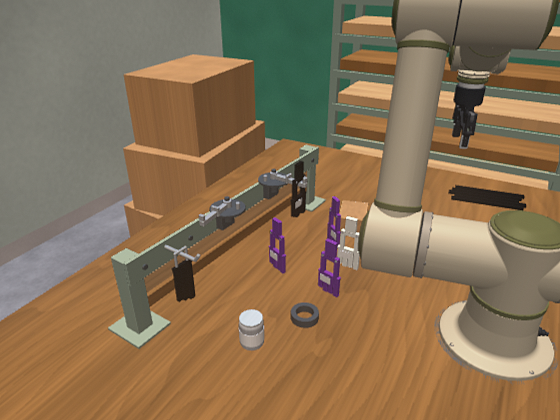

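View pics/top0.png

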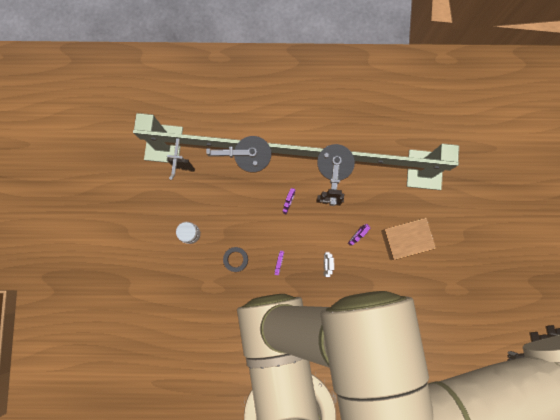

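The side view shows both hooks on the rail. In the top view, hook B is folded with its hinge at about (253,153) and its tip at about (209,152). Hook A's hinge is at about (337,161), with the black gauge near (331,198). I'll zoom in to measure.

Run:
```python
from h import *
p,d=load('top0'); cv2.imwrite('pics/tz.png',cv2.resize(p[130:220,190:390][:,:,::-1],None,fx=4,fy=4,interpolation=cv2.INTER_CUBIC))
p,d=load('side0'); cv2.imwrite('pics/sz.png',cv2.resize(p[150:250,180:340][:,:,::-1],None,fx=5,fy=5,interpolation=cv2.INTER_CUBIC))
W=cloud('top',load('top0')[1])
for (u,v) in [(253,153),(209,152),(337,161),(334,190),(331,198)]: print(u,v,W[v,u].round(1), ray_z('top',u,v,215).round(1))
```

```text
253 153 [609.2  87.4 224.6] [611.7  88.  215. ]
209 152 [610.1 183.7 226.3] [613.  185.4 215. ]
337 161 [593.8 -97.  221.8] [595.4 -97.8 215. ]
334 190 [522.3 -85.4 260.8] [530.3 -90.7 215. ]
331 198 [512.5 -84.  215.1] [512.5 -84.  215. ]
```

View pics/tz.png

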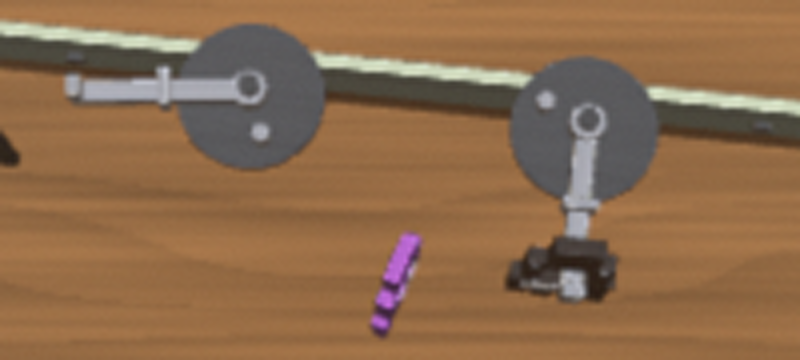

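View pics/sz.png

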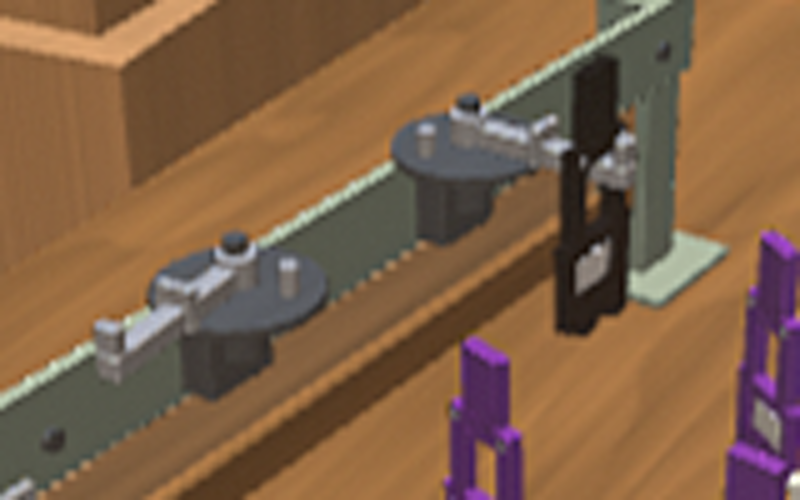

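Run:
```python
from h import *
T=lambda x,y:((x+.5)/4-.5+190,(y+.5)/4-.5+130)
S=lambda x,y:((x+.5)/5-.5+180,(y+.5)/5-.5+150)
W=cloud('top',load('top0')[1]);WS=cloud('side',load('side0')[1])
for n,x,y,z in [('hubB',250,86,225),('tipB',73,86,229),('pinB',260,131,None),('hubA',588,120,225),('tipA',573,282,229),('pinA',545,100,None),('lug',585,247,266)]:
    u,v=T(x,y); w=W[int(round(v)),int(round(u))]; print('top',n,w.round(1),ray_z('top',u,v,z or w[2]).round(1))
for n,x,y,z in [('hubB',236,240,225),('tipB',108,328,229),('pinB',288,263,None),('hubA',468,102,225),('tipA',625,142,229),('pinA',427,130,None),('lugtop',597,62,266)]:
    u,v=S(x,y); w=WS[int(round(v)),int(round(u))]; print('side',n,w.round(1),ray_z('side',u,v,z or w[2]).round(1))
# rail line: rail top
m=(abs(W[...,2]-195)<4)&(W[...,0]>560)&(abs(W[...,1])<420)
q=W[m]; print(m.sum()); 
for lo in range(-350,350,100):
    r=q[(q[:,1]>lo)&(q[:,1]<lo+100)]; 
    if len(r)>5: print(lo,np.percentile(r[:,0],[5,50,95]).round(1))
# gauge points high
m=(W[...,2]>240)&(W[...,0]>480)&(W[...,0]<560)&(abs(W[...,1]+90)<40); print('lug',W[m].round(0).tolist())
```

```text
top hubB [613.4  89.6 225.8] [613.3  89.4 225. ]
top tipB [611.3 185.3 230.4] [611.3 185.8 229. ]
top pinB [591.5  83.3 214.3] [590.6  84.1 214.3]
top hubA [595.4 -96.7 224.2] [596.1 -95.8 225. ]
top tipA [508.5 -88.6 212.6] [505.7 -86.5 229. ]
top pinA [608.6 -73.5 215.4] [609.5 -73.2 215.4]
top lug [519.7 -89.3 263.6] [518.5 -88.7 266. ]
side hubB [608.7  95.4 226.5] [611.9  91.7 225. ]
side tipB [610.2 189.8 228.9] [609.2 190.4 229. ]
side pinB [588.7  85.1 216.4] [587.7  85.7 216.4]
side hubA [592.8 -89.7 226.7] [594.2 -93.1 225. ]
side tipA [497.8 -84.1 227.6] [497.3 -80.9 229. ]
side pinA [605.3 -69.7 215. ] [606.6 -71.8 215. ]
side lugtop [517.9 -89.3 264.5] [516.4 -86.3 266. ]
1856
-350 [598.  606.1 638. ]
-250 [606.6 612.8 618.2]
-150 [567.4 608.5 631.8]
-50 [625.  631.2 637. ]
50 [576.8 623.4 650.6]
150 [644.2 650.1 656.1]
250 [652.7 664.2 701.9]
lug [[524.0, -75.0, 263.0], [524.0, -77.0, 265.0], [524.0, -79.0, 264.0], [524.0, -81.0, 262.0], [522.0, -73.0, 264.0], [521.0, -74.0, 267.0], [522.0, -77.0, 265.0], [521.0, -79.0, 266.0], [522.0, -81.0, 264.0], [521.0, -83.0, 265.
[... 1263 characters left out ...]
, 252.0], [514.0, -75.0, 256.0], [514.0, -77.0, 259.0], [514.0, -79.0, 259.0], [514.0, -81.0, 260.0], [514.0, -83.0, 262.0], [513.0, -85.0, 266.0], [513.0, -87.0, 266.0], [513.0, -89.0, 268.0], [513.0, -91.0, 264.0], [514.0, -94.0, 262.0], [513.0, -95.0, 264.0], [513.0, -97.0, 268.0], [514.0, -100.0, 263.0], [514.0, -72.0, 243.0], [515.0, -77.0, 243.0], [514.0, -78.0, 247.0], [514.0, -80.0, 248.0], [514.0, -82.0, 249.0], [513.0, -84.0, 252.0], [513.0, -86.0, 254.0], [513.0, -89.0, 252.0], [513.0, -90.0, 254.0], [513.0, -92.0, 254.0], [512.0, -94.0, 257.0], [512.0, -96.0, 258.0], [512.0, -98.0, 259.0], [513.0, -86.0, 241.0], [513.0, -94.0, 241.0], [512.0, -96.0, 246.0], [512.0, -98.0, 246.0]]
```

```bash
cat >> h.py <<'E'
from scipy.spatial.transform import Rotation as Ro
def st():
    s=sensors.sense(); q=s['ee_rot']; R=Ro.from_quat([q[1],q[2],q[3],q[0]]); return s,np.array(s['eef_pos']),R
def to(x,y,z,yaw=None):
    s,p,R=st(); M=R.as_matrix(); yw=np.arctan2(M[1,0],M[0,0])
    print('t',round(s['time_s'],2),'pos',p.round(1),'yaw',yw.round(3),'tilt',np.arccos(-M[2,2]).round(4),'F',np.round(s['force'],1),'grip',round(s['grip_width'],3))
    print('tool delta',(M.T@(np.array([x,y,z])-p)).round(1), 'rotz', None if yaw is None else round(-((yaw-yw+np.pi)%(2*np.pi)-np.pi),4))
E
python3 - <<'E'
from h import *
p,d=load('top0');W=cloud('top',d)
h=cv2.cvtColor(p,cv2.COLOR_RGB2HSV)
m=((h[...,0]>130)&(h[...,0]<165)&(h[...,1]>100)).astype('uint8')
n,l,s,c=cv2.connectedComponentsWithStats(m)
for i in range(1,n):
    if s[i,4]>15: q=W[l==i]; print(s[i],np.nanmin(q,0).round(),np.nanmax(q,0).round())
to(203,-484,300,1.591)
E
```

```text
[283 189  12  24 111] [502.  -6.  30.] [551.  19. 150.]
[349 224  21  21 135] [ 423. -201.   -2.] [ 479. -147.  150.]
[275 251   9  24  95] [347.  19.  51.] [404.  38. 148.]
t 0.1 pos [ 202.9 -484.   230.8] yaw 0.397 tilt 0.0012 F [-0.5 -0.3 -0.7] grip 1.0
tool delta [  0.1   0.  -69.2] rotz -1.1942
```

```bash
python3 -m creep '[{"grip":0,"linear":[0,0,-10],"rot":[0,0,-0.1194]},{"grip":0,"linear":[0,0,-10],"rot":[0,0,-0.1194]},{"grip":0,"linear":[0,0,-10],"rot":[0,0,-0.1194]},{"grip":0,"linear":[0,0,-10],"rot":[0,0,-0.1194]},{"grip":0,"linear":[0,0,-10],"rot":[0,0,-0.1194]},{"grip":0,"linear":[0,0,-10],"rot":[0,0,-0.1194]},{"grip":0,"linear":[0,0,-10],"rot":[0,0,-0.1194]},{"grip":0,"linear":[0,0,0],"rot":[0,0,-0.1194]},{"grip":0,"linear":[0,0,0],"rot":[0,0,-0.1194]},{"grip":0,"linear":[0,0,0],"rot":[0,0,-0.1194]}]' 40; python3 -c "
from h import *
to(641,172,300,1.591)"
```

```text
time_s: 0.93
eef_pos: [202.9, -484.1, 301.1]
ee_rot: [-0.0, 0.698, 0.716, 0.0]
force: [-0.4, 0.1, -0.1]
grip_width: 0.001
t 0.93 pos [ 202.9 -484.1  301.1] yaw 1.597 tilt 0.0006 F [-0.4  0.1 -0.1] grip 0.001
tool delta [644.5 455.    1.4] rotz 0.0057
```

```bash
python3 -m creep '[{"grip":0,"linear":[32,22.7,0],"rot":[0,0,0]},{"grip":0,"linear":[32,22.7,0],"rot":[0,0,0]},{"grip":0,"linear":[32,22.7,0],"rot":[0,0,0]},{"grip":0,"linear":[32,22.7,0],"rot":[0,0,0]},{"grip":0,"linear":[32,22.7,0],"rot":[0,0,0]},{"grip":0,"linear":[32,22.7,0],"rot":[0,0,0]},{"grip":0,"linear":[32,22.7,0],"rot":[0,0,0]},{"grip":0,"linear":[32,22.7,0],"rot":[0,0,0]},{"grip":0,"linear":[32,22.7,0],"rot":[0,0,0]},{"grip":0,"linear":[32,22.7,0],"rot":[0,0,0]},{"grip":0,"linear":[32,22.7,0],"rot":[0,0,0]},{"grip":0,"linear":[32,22.7,0],"rot":[0,0,0]}]'; python3 -c "
from h import *
to(641,172,300,1.591)"
```

```text
time_s: 1.93
eef_pos: [468.2, -92.9, 301.2]
ee_rot: [-0.0, 0.7, 0.714, -0.0]
force: [-0.0, 0.0, 0.4]
grip_width: -0.002
t 1.93 pos [468.2 -92.9 301.2] yaw 1.591 tilt 0.0002 F [-0.   0.   0.4] grip -0.002
tool delta [261.4 178.1   1.2] rotz -0.0002
```

```bash
python3 -m creep '[{"grip":0,"linear":[32.5,22.4,0],"rot":[0,0,0]},{"grip":0,"linear":[32.5,22.4,0],"rot":[0,0,0]},{"grip":0,"linear":[32.5,22.4,0],"rot":[0,0,0]},{"grip":0,"linear":[32.5,22.4,0],"rot":[0,0,0]},{"grip":0,"linear":[32.5,22.4,0],"rot":[0,0,0]},{"grip":0,"linear":[32.5,22.4,0],"rot":[0,0,0]},{"grip":0,"linear":[32.5,22.4,0],"rot":[0,0,0]},{"grip":0,"linear":[32.5,22.4,0],"rot":[0,0,0]},{"grip":0,"linear":[0,0,0],"rot":[0,0,0]},{"grip":0,"linear":[0,0,0],"rot":[0,0,0]}]'; python3 -c "
from h import *
to(641,172,206,1.591)"
```

```text
time_s: 2.77
eef_pos: [641.8, 170.1, 299.2]
ee_rot: [-0.001, 0.699, 0.715, -0.001]
force: [-0.6, -0.7, -0.2]
grip_width: 0.0
t 2.77 pos [641.8 170.1 299.2] yaw 1.593 tilt 0.0028 F [-0.6 -0.7 -0.2] grip 0.0
tool delta [ 1.9 -0.5 93.2] rotz 0.0022
```

```bash
python3 -m creep '[{"grip":0,"linear":[1,0,30],"rot":[0,0,0]},{"grip":0,"linear":[0,0,20],"rot":[0,0,0]},{"grip":0,"linear":[0,0,10],"rot":[0,0,0]},{"grip":0,"linear":[0,0,0],"rot":[0,0,0]}]'
python3 - <<'E'
from h import *
p,d=cap('side','side1'); cv2.imwrite('pics/s1z.png',cv2.resize(p[110:270,120:320][:,:,::-1],None,fx=4,fy=3.75,interpolation=cv2.INTER_CUBIC))
p,d=cap('top','top1'); cv2.imwrite('pics/t1z.png',cv2.resize(p[100:220,180:340][:,:,::-1],None,fx=5,fy=5,interpolation=cv2.INTER_CUBIC))
to(641,172,206,1.591)
E
```

```text
time_s: 3.1
eef_pos: [640.5, 168.6, 239.5]
ee_rot: [-0.001, 0.7, 0.714, -0.002]
force: [-0.6, -0.1, -0.4]
grip_width: -0.004
t 3.2 pos [641.6 169.  242.7] yaw 1.59 tilt 0.0015 F [-0.1  0.1  0.8] grip 0.001
tool delta [ 3.  -0.6 36.7] rotz -0.001
```

View pics/s1z.png

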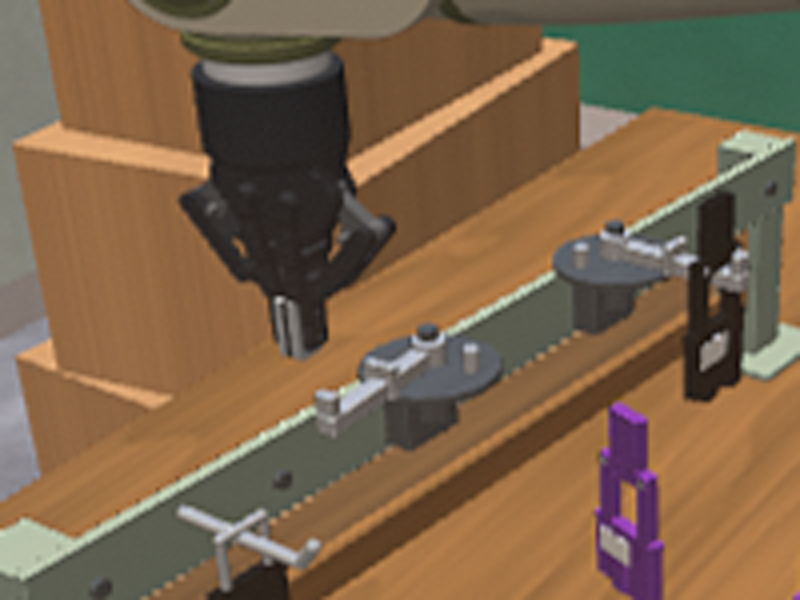

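View pics/t1z.png

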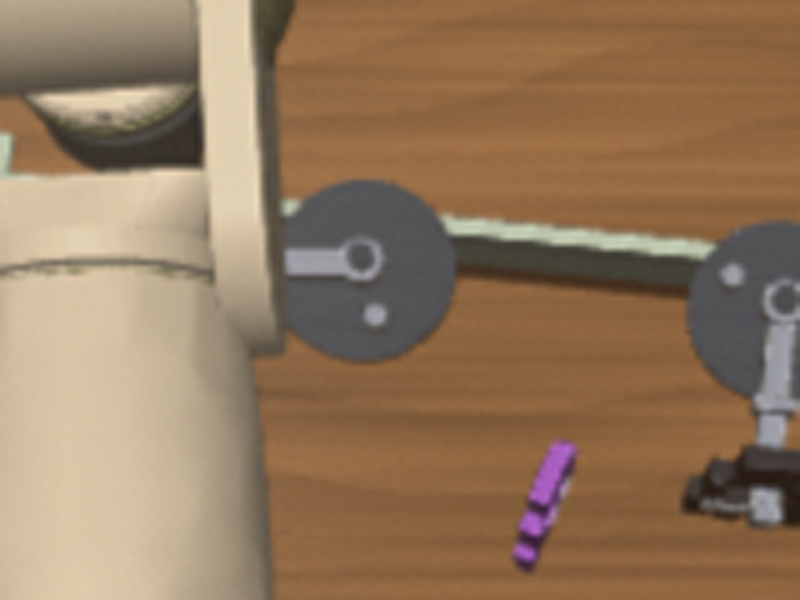

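The side view shows the closed fingertips at zoom (298,352), clear behind hook B's arm near its tip. In the top view the robot's own arm hides the tip. Next I'll check the calibration against the known TCP and then descend.

```bash
python3 -c "
from h import *
print(proj('side',[641,169,242]), ray_z('side',194.5,203.9,242))"
python3 -m creep '[{"grip":0,"linear":[2,0,20],"rot":[0,0,0]},{"grip":0,"linear":[0,0,12],"rot":[0,0,0]},{"grip":0,"linear":[0,0,3],"rot":[0,0,0]},{"grip":0,"linear":[0,0,0],"rot":[0,0,0]}]'; python3 -c "
from h import *
to(630,171,206,1.591)"
```

```text
[194.99329547 202.24833436] [637.21109694 175.51131823 242.        ]
time_s: 3.53
eef_pos: [641.6, 171.5, 207.0]
ee_rot: [0.0, 0.7, 0.714, 0.0]
force: [0.9, 0.3, 0.0]
grip_width: 0.0
t 3.53 pos [641.6 171.5 207. ] yaw 1.591 tilt 0.0006 F [0.9 0.3 0. ] grip 0.0
tool delta [ -0.2 -11.6   1. ] rotz -0.0004
```

```bash
python3 -m creep '[{"grip":0,"linear":[0,-4,1],"rot":[0,0,0]},{"grip":0,"linear":[0,-4,0],"rot":[0,0,0]},{"grip":0,"linear":[0,-4,0],"rot":[0,0,0]},{"grip":0,"linear":[1.2,-5.72,0],"rot":[0,0,-0.07]},{"grip":0,"linear":[1.2,-5.72,0],"rot":[0,0,-0.07]},{"grip":0,"linear":[1.2,-5.72,0],"rot":[0,0,-0.07]},{"grip":0,"linear":[1.2,-5.72,0],"rot":[0,0,-0.07]}]'; python3 -c "
from h import *
to(630,171,206,1.591)"
```

```text
time_s: 4.12
eef_pos: [606.2, 173.2, 206.3]
ee_rot: [0.001, 0.592, 0.806, 0.001]
force: [1.3, -0.1, 0.7]
grip_width: -0.003
t 4.12 pos [606.2 173.2 206.3] yaw 1.874 tilt 0.0024 F [ 1.3 -0.1  0.7] grip -0.003
tool delta [-9.3 22.1  0.4] rotz 0.2833
```

```bash
python3 -m creep '[{"grip":0,"linear":[1.2,-5.72,0],"rot":[0,0,-0.07]},{"grip":0,"linear":[1.2,-5.72,0],"rot":[0,0,-0.07]},{"grip":0,"linear":[1.2,-5.72,0],"rot":[0,0,-0.07]},{"grip":0,"linear":[1.2,-5.72,0],"rot":[0,0,-0.07]},{"grip":0,"linear":[1.2,-5.72,0],"rot":[0,0,-0.07]},{"grip":0,"linear":[1.2,-5.72,0],"rot":[0,0,-0.07]},{"grip":0,"linear":[1.2,-5.72,0],"rot":[0,0,-0.07]},{"grip":0,"linear":[1.2,-5.72,0],"rot":[0,0,-0.07]},{"grip":0,"linear":[1.2,-5.72,0],"rot":[0,0,-0.07]},{"grip":0,"linear":[1.2,-5.72,0],"rot":[0,0,-0.07]},{"grip":0,"linear":[0,0,0],"rot":[0,0,0]}]'
python3 - <<'E'
from h import *
to(630,171,206,1.591)
p,d=cap('side','side2'); cv2.imwrite('pics/s2z.png',cv2.resize(p[110:270,160:320][:,:,::-1],None,fx=3.7,fy=3.7,interpolation=cv2.INTER_CUBIC))
E
```

```text
time_s: 5.03
eef_pos: [553.3, 150.3, 206.3]
ee_rot: [0.001, 0.281, 0.96, 0.0]
force: [-1.0, -0.8, 0.2]
grip_width: -0.003
t 5.03 pos [553.3 150.3 206.3] yaw 2.573 tilt 0.0017 F [-1.  -0.8  0.2] grip -0.003
tool delta [-53.5  58.8   0.5] rotz 0.9819
```

View pics/s2z.png

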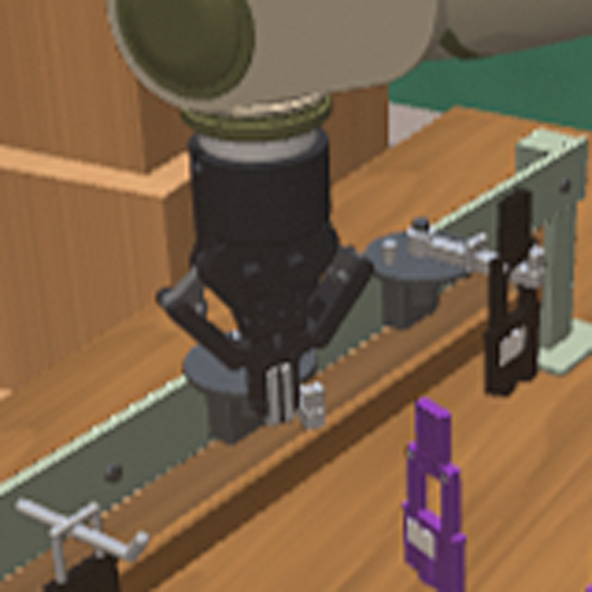

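```bash
cat >> h.py <<'E'
def fn(hx,hy):
    s,p,R=st(); M=R.as_matrix(); a=M[:,0]; n=M[:,1]; r=p-np.array([hx,hy,206])
    print('t',round(s['time_s'],2),'p',p.round(1),'yaw',np.arctan2(a[1],a[0]).round(3),'rad',(r@a).round(1),'lat',(r@n).round(1),'Fx,Fy tool',np.round([np.dot(s['force'],a),np.dot(s['force'],n)],2),'Fz',round(s['force'][2],1),'grip',round(s['grip_width'],3))
E
python3 -m creep '[{"grip":0,"linear":[1.2,-5.72,0],"rot":[0,0,-0.07]},{"grip":0,"linear":[1.2,-5.72,0],"rot":[0,0,-0.07]},{"grip":0,"linear":[1.2,-5.72,0],"rot":[0,0,-0.07]},{"grip":0,"linear":[0.6,-2.45,0],"rot":[0,0,-0.03]},{"grip":0,"linear":[0.6,-2.45,0],"rot":[0,0,-0.03]},{"grip":0,"linear":[0,0,0],"rot":[0,0,0]}]'; python3 -c "
from h import *
fn(612.5,90.5)"
```

```text
time_s: 5.58
eef_pos: [539.7, 133.1, 205.8]
ee_rot: [0.001, 0.15, 0.989, 0.0]
force: [-0.3, 0.6, 0.6]
grip_width: 0.005
t 5.58 p [539.7 133.1 205.8] yaw 2.84 rad 82.2 lat 19.0 Fx,Fy tool [0.46 0.49] Fz 0.6 grip 0.005
```

```bash
python3 -m creep '[{"grip":0,"linear":[0.3,-1.64,0],"rot":[0,0,-0.02]},{"grip":0,"linear":[0.3,-1.64,0],"rot":[0,0,-0.02]},{"grip":0,"linear":[0,0,0],"rot":[0,0,0]}]'; python3 -c "
from h import *
fn(612.5,90.5)"
python3 -m creep '[{"grip":0,"linear":[0.3,-1.64,0],"rot":[0,0,-0.02]},{"grip":0,"linear":[0,0,0],"rot":[0,0,0]}]'; python3 -c "
from h import *
fn(612.5,90.5)"
python3 -m creep '[{"grip":0,"linear":[0.3,-1.64,0],"rot":[0,0,-0.02]},{"grip":0,"linear":[0,0,0],"rot":[0,0,0]}]'; python3 -c "
from h import *
fn(612.5,90.5)"
```

```text
time_s: 5.83
eef_pos: [538.0, 130.2, 205.6]
ee_rot: [0.0, 0.13, 0.992, 0.0]
force: [-0.2, 0.6, 1.7]
grip_width: 0.001
t 5.83 p [538.  130.2 205.6] yaw 2.881 rad 82.2 lat 19.2 Fx,Fy tool [0.32 0.52] Fz 1.7 grip 0.001
time_s: 6.0
eef_pos: [537.2, 128.6, 205.4]
ee_rot: [0.0, 0.12, 0.993, 0.0]
force: [1.7, 2.5, 2.5]
grip_width: 0.003
t 6.0 p [537.2 128.6 205.4] yaw 2.902 rad 82.2 lat 19.1 Fx,Fy tool [-1.04  2.87] Fz 2.5 grip 0.003
time_s: 6.17
eef_pos: [536.5, 127.0, 205.3]
ee_rot: [-0.0, 0.11, 0.994, 0.0]
force: [-1.3, 1.3, 1.9]
grip_width: -0.001
t 6.17 p [536.5 127.  205.3] yaw 2.922 rad 82.1 lat 19.0 Fx,Fy tool [1.5  0.95] Fz 1.9 grip -0.001
```

```bash
for i in 1; do :; done; python3 -m creep '[{"grip":0,"linear":[0.2,-1.64,0],"rot":[0,0,-0.02]},{"grip":0,"linear":[0,0,0],"rot":[0,0,0]}]'; python3 -c "
from h import *
fn(612.5,90.5)"
python3 -m creep '[{"grip":0,"linear":[0.1,-0.82,0],"rot":[0,0,-0.01]},{"grip":0,"linear":[0,0,0],"rot":[0,0,0]}]'; python3 -c "
from h import *
fn(612.5,90.5)"
```

```text
time_s: 6.33
eef_pos: [535.9, 125.4, 205.2]
ee_rot: [-0.0, 0.1, 0.995, -0.0]
force: [0.4, 0.8, 2.3]
grip_width: -0.003
t 6.33 p [535.9 125.4 205.2] yaw 2.942 rad 82.0 lat 19.0 Fx,Fy tool [-0.18  0.89] Fz 2.3 grip -0.003
time_s: 6.5
eef_pos: [535.6, 124.7, 205.2]
ee_rot: [-0.0, 0.095, 0.995, 0.0]
force: [-0.8, 1.1, 2.1]
grip_width: -0.001
t 6.5 p [535.6 124.7 205.2] yaw 2.951 rad 82.0 lat 19.1 Fx,Fy tool [0.96 0.9 ] Fz 2.1 grip -0.001
```

```bash
python3 -m creep '[{"grip":0,"linear":[0.1,-0.82,-0.3],"rot":[0,0,-0.01]},{"grip":0,"linear":[0,0,0],"rot":[0,0,0]}]'; python3 -c "
from h import *
fn(612.5,90.5)"
python3 -m creep '[{"grip":0,"linear":[0.1,-0.82,-0.3],"rot":[0,0,-0.01]},{"grip":0,"linear":[0,0,0],"rot":[0,0,0]}]'; python3 -c "
from h import *
fn(612.5,90.5)"
```

```text
time_s: 6.67
eef_pos: [535.3, 124.1, 205.4]
ee_rot: [-0.0, 0.09, 0.996, 0.0]
force: [0.2, 2.5, -0.0]
grip_width: 0.001
t 6.67 p [535.3 124.1 205.4] yaw 2.961 rad 81.9 lat 19.2 Fx,Fy tool [0.29 2.49] Fz -0.0 grip 0.001
time_s: 6.83
eef_pos: [535.1, 123.5, 205.6]
ee_rot: [-0.0, 0.085, 0.996, 0.0]
force: [-0.5, 4.9, -1.2]
grip_width: 0.002
t 6.83 p [535.1 123.5 205.6] yaw 2.972 rad 81.9 lat 19.4 Fx,Fy tool [1.35 4.78] Fz -1.2 grip 0.002
```

```bash
python3 -m creep '[{"grip":0,"linear":[0,-0.8,0],"rot":[0,0,0]},{"grip":0,"linear":[0,0,0],"rot":[0,0,0]}]'; python3 -c "
from h import *
fn(612.5,90.5)"
python3 -m creep '[{"grip":0,"linear":[0,-0.6,0],"rot":[0,0,0]},{"grip":0,"linear":[0,0,0],"rot":[0,0,0]}]'; python3 -c "
from h import *
fn(612.5,90.5)"
```

```text
time_s: 7.0
eef_pos: [534.9, 123.0, 205.6]
ee_rot: [-0.0, 0.085, 0.996, 0.001]
force: [-0.3, 6.6, -2.1]
grip_width: 0.002
t 7.0 p [534.9 123.  205.6] yaw 2.971 rad 82.0 lat 18.8 Fx,Fy tool [1.36 6.43] Fz -2.1 grip 0.002
time_s: 7.17
eef_pos: [534.9, 122.7, 205.6]
ee_rot: [-0.0, 0.085, 0.996, 0.001]
force: [1.3, 8.6, -2.0]
grip_width: -0.005
t 7.17 p [534.9 122.7 205.6] yaw 2.971 rad 82.0 lat 18.5 Fx,Fy tool [0.23 8.72] Fz -2.0 grip -0.005
```

```bash
python3 -m creep '[{"grip":0,"linear":[0,-0.5,0],"rot":[0,0,0]},{"grip":0,"linear":[0,0,0],"rot":[0,0,0]},{"grip":0,"linear":[0,0,0],"rot":[0,0,0]}]'; python3 -c "
from h import *
fn(612.5,90.5)"
python3 -m creep '[{"grip":0,"linear":[0,0,0],"rot":[0,0,0]},{"grip":0,"linear":[0,0,0],"rot":[0,0,0]},{"grip":0,"linear":[0,0,0],"rot":[0,0,0]}]'; python3 -c "
from h import *
fn(612.5,90.5)"
```

```text
time_s: 7.42
eef_pos: [534.8, 122.4, 205.6]
ee_rot: [-0.0, 0.085, 0.996, 0.001]
force: [0.4, 8.2, -2.1]
grip_width: -0.004
t 7.42 p [534.8 122.4 205.6] yaw 2.971 rad 82.0 lat 18.3 Fx,Fy tool [0.97 8.18] Fz -2.1 grip -0.004
time_s: 7.67
eef_pos: [534.8, 122.4, 205.6]
ee_rot: [-0.0, 0.085, 0.996, 0.001]
force: [0.2, 9.7, -1.8]
grip_width: 0.002
t 7.67 p [534.8 122.4 205.6] yaw 2.971 rad 82.0 lat 18.3 Fx,Fy tool [1.41 9.64] Fz -1.8 grip 0.002
```

```bash
python3 -m creep '[{"grip":0,"linear":[0,-0.5,0],"rot":[0,0,0]},{"grip":0,"linear":[0,0,0],"rot":[0,0,0]},{"grip":0,"linear":[0,0,0],"rot":[0,0,0]},{"grip":0,"linear":[0,0,0],"rot":[0,0,0]}]'; python3 -c "
from h import *
fn(612.5,90.5)"
python3 -m creep '[{"grip":0,"linear":[0,0,0],"rot":[0,0,0]},{"grip":0,"linear":[0,0,0],"rot":[0,0,0]}]'; python3 -c "
from h import *
fn(612.5,90.5)"
```

```text
time_s: 8.0
eef_pos: [534.7, 122.2, 205.6]
ee_rot: [-0.0, 0.085, 0.996, 0.001]
force: [0.2, 11.4, -2.1]
grip_width: -0.002
t 8.0 p [534.7 122.2 205.6] yaw 2.971 rad 82.0 lat 18.0 Fx,Fy tool [ 1.7  11.28] Fz -2.1 grip -0.002
time_s: 8.17
eef_pos: [534.7, 122.2, 205.6]
ee_rot: [-0.0, 0.085, 0.996, 0.001]
force: [0.8, 9.9, -1.3]
grip_width: 0.004
t 8.17 p [534.7 122.2 205.6] yaw 2.971 rad 82.0 lat 18.0 Fx,Fy tool [0.87 9.94] Fz -1.3 grip 0.004
```

```bash
python3 -m creep '[{"grip":0,"linear":[0,4,0],"rot":[0,0,0]},{"grip":0,"linear":[0,12,0],"rot":[0,0,0]},{"grip":0,"linear":[0,8,-30],"rot":[0,0,0]},{"grip":0,"linear":[0,0,-40],"rot":[0,0,0]},{"grip":0,"linear":[0,0,-40],"rot":[0,0,0]},{"grip":0,"linear":[0,0,-20],"rot":[0,0,0]}]'
python3 -m creep '[{"grip":0,"linear":[0,0,0],"rot":[0,0,0.1245]},{"grip":0,"linear":[0,0,0],"rot":[0,0,0.1245]},{"grip":0,"linear":[0,0,0],"rot":[0,0,0.1245]},{"grip":0,"linear":[0,0,0],"rot":[0,0,0.1245]},{"grip":0,"linear":[0,0,0],"rot":[0,0,0.1245]},{"grip":40,"linear":[0,0,0],"rot":[0,0,0.1245]},{"grip":40,"linear":[0,0,0],"rot":[0,0,0.1245]},{"grip":40,"linear":[0,0,0],"rot":[0,0,0.1245]},{"grip":40,"linear":[0,0,0],"rot":[0,0,0.1245]},{"grip":40,"linear":[0,0,0],"rot":[0,0,0.1245]},{"grip":40,"linear":[0,0,0],"rot":[0,0,0.1245]},{"grip":40,"linear":[0,0,0],"rot":[0,0,0.1245]}]'
python3 -c "
from h import *
to(418,-200,335,1.477)"
```

```text
time_s: 8.67
eef_pos: [539.6, 144.9, 341.0]
ee_rot: [0.003, 0.085, 0.996, -0.0]
force: [-0.5, -0.3, 0.7]
grip_width: 0.0
time_s: 9.67
eef_pos: [539.1, 144.6, 336.0]
ee_rot: [0.0, 0.742, 0.671, -0.0]
force: [0.1, -0.0, -0.8]
grip_width: 0.47
t 9.67 pos [539.1 144.6 336. ] yaw 1.47 tilt 0.001 F [ 0.1 -0.  -0.8] grip 0.47
tool delta [-355.1  -86.     1.3] rotz -0.0066
```

```bash
python3 -m creep '[{"grip":40,"linear":[-34,-6,0],"rot":[0,0,-0.007]},{"grip":40,"linear":[-34,-6,0],"rot":[0,0,0]},{"grip":40,"linear":[-34,-6,0],"rot":[0,0,0]},{"grip":40,"linear":[-34,-6,0],"rot":[0,0,0]},{"grip":40,"linear":[-34,-6,0],"rot":[0,0,0]},{"grip":40,"linear":[-34,-6,0],"rot":[0,0,0]},{"grip":40,"linear":[-24,-4,0],"rot":[0,0,0]},{"grip":40,"linear":[0,0,0],"rot":[0,0,0]},{"grip":40,"linear":[0,0,0],"rot":[0,0,0]}]'
python3 - <<'E'
from h import *
to(517.5,-87,335,1.477)
p,d=cap('side','side3'); cv2.imwrite('pics/s3z.png',cv2.resize(p[110:270,160:360][:,:,::-1],None,fx=4,fy=3.75,interpolation=cv2.INTER_CUBIC))
p,d=cap('top','top3'); cv2.imwrite('pics/t3z.png',cv2.resize(p[130:220,200:360][:,:,::-1],None,fx=5,fy=5,interpolation=cv2.INTER_CUBIC))
E
```

```text
time_s: 10.42
eef_pos: [479.0, -79.9, 336.0]
ee_rot: [0.0, 0.738, 0.675, -0.0]
force: [0.1, 1.4, -0.7]
grip_width: 0.468
t 10.42 pos [479.  -79.9 336. ] yaw 1.481 tilt 0.0006 F [ 0.1  1.4 -0.7] grip 0.468
tool delta [-3.7 38.9  1. ] rotz 0.0045
```

View pics/s3z.png

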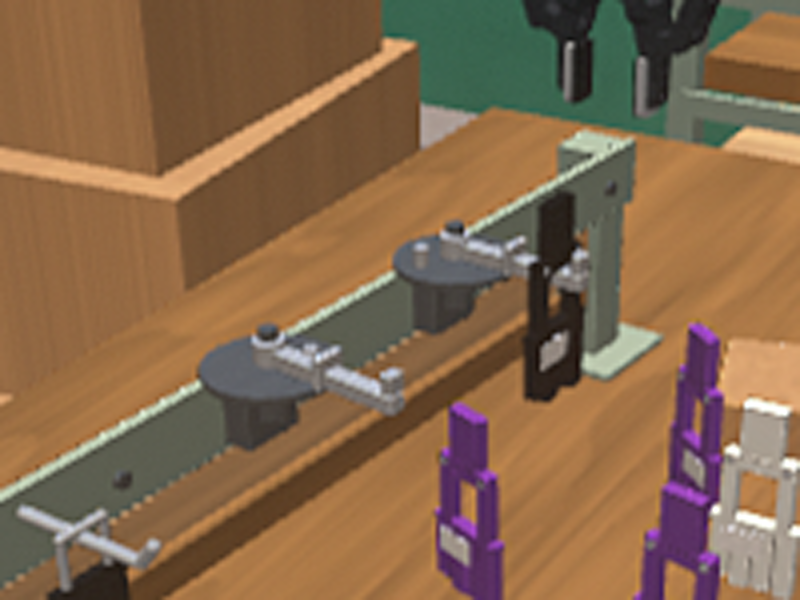

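View pics/t3z.png

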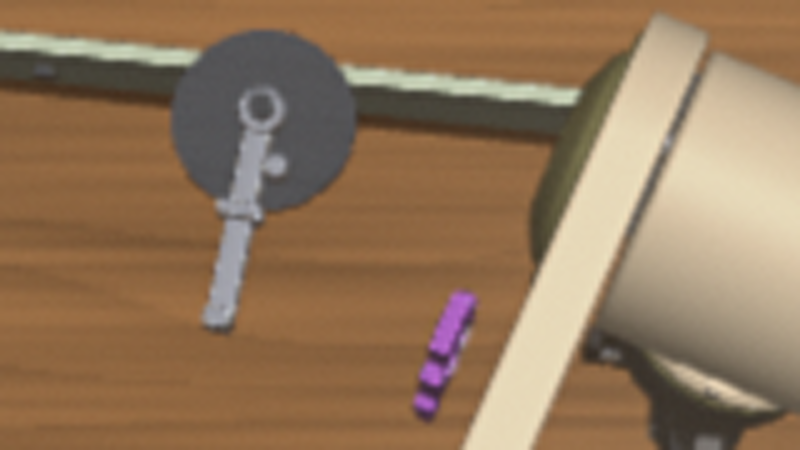

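Hook B now stands open against its pin. In the top view its hub is at zoom (262,107) and its tip at (219,322). The gauge still hangs on A. I'll measure the arm's direction now.

Run:
```python
from h import *
T=lambda x,y:((x+.5)/5-.5+200,(y+.5)/5-.5+130)
S=lambda x,y:((x+.5)/4-.5+160,(y+.5)/3.75-.5+110)
a=ray_z('top',*T(262,107),225);b=ray_z('top',*T(219,321),229);print(a,b,np.arctan2(*(b-a)[[1,0]]),np.linalg.norm((b-a)[:2]))
a=ray_z('side',*S(268,332),225);b=ray_z('side',*S(391,374),229);print(a,b,np.arctan2(*(b-a)[[1,0]]),np.linalg.norm((b-a)[:2]))
# arm centreline from top-face mask
p,d=load('top3');W=cloud('top',d)
q=W[(W[...,2]>208)&(W[...,2]<234)&(W[...,0]>510)&(W[...,0]<595)&(W[...,1]>75)&(W[...,1]<125)]
r=q[q[:,0]<560]
vx,vy,x0,y0=cv2.fitLine(r[:,:2].astype('f4'),cv2.DIST_HUBER,0,.01,.01).ravel(); print(len(r),np.arctan2(-abs(vx)*0-vy*np.sign(vx),-abs(vx)),x0,y0,'at x=612.5 y=',y0+(612.5-x0)*vy/vx,'at 517',y0+(517-x0)*vy/vx, r[:,0].min())
```

```text
[613.60957478  89.69323687 225.        ] [517.66559808 106.30472212 229.        ] 2.970154864678879 97.3713926550192
[610.67633312  94.18260149 225.        ] [517.23283933 111.33937106 229.        ] 2.9600092632082715 95.00548023091804
121 2.963411 537.66046 104.462135 at x=612.5 y= 90.98417 at 517 108.18291 515.307525780089
```

```bash
python3 -m creep '[{"grip":40,"linear":[-3.5,39,0],"rot":[0,0,0.004]},{"grip":40,"linear":[0,0,20],"rot":[0,0,0]},{"grip":40,"linear":[0,0,20],"rot":[0,0,0]},{"grip":40,"linear":[0,0,15],"rot":[0,0,0]},{"grip":40,"linear":[0,0,0],"rot":[0,0,0]},{"grip":40,"linear":[0,0,0],"rot":[0,0,0]}]'
python3 - <<'E'
from h import *
to(517.5,-87,235,1.477)
p,d=cap('side','side4'); cv2.imwrite('pics/s4z.png',cv2.resize(p[110:230,240:360][:,:,::-1],None,fx=5,fy=5,interpolation=cv2.INTER_CUBIC))
E
```

```text
time_s: 11.02
eef_pos: [517.8, -85.0, 281.0]
ee_rot: [-0.0, 0.738, 0.675, -0.0]
force: [-0.1, -0.0, 0.6]
grip_width: 0.468
t 11.02 pos [517.8 -85.  281. ] yaw 1.481 tilt 0.0008 F [-0.1 -0.   0.6] grip 0.468
tool delta [-2.  -0.1 46. ] rotz 0.0042
```

View pics/s4z.png

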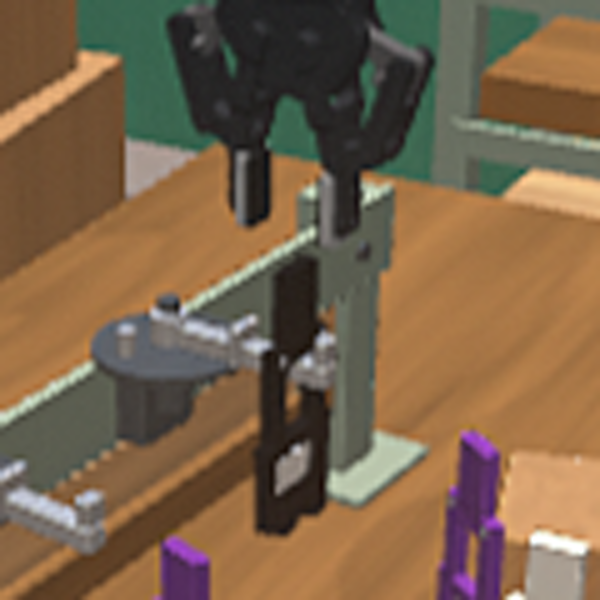

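The open fingers straddle the lug (lug top near zoom (297,258)), centred along the arm. I'll descend and grip.

```bash
python3 -m creep '[{"grip":40,"linear":[-2,0,20],"rot":[0,0,0.004]},{"grip":40,"linear":[0,0,16],"rot":[0,0,0]},{"grip":40,"linear":[0,0,9],"rot":[0,0,0]},{"grip":40,"linear":[0,0,0],"rot":[0,0,0]},{"grip":40,"linear":[0,0,0],"rot":[0,0,0]}]' 40
python3 -c "
from h import *
to(517.5,-87,235,1.477)"
python3 -m creep '[{"grip":20,"linear":[0,0,0],"rot":[0,0,0]},{"grip":16,"linear":[0,0,0],"rot":[0,0,0]},{"grip":12,"linear":[0,0,0],"rot":[0,0,0]},{"grip":8,"linear":[0,0,0],"rot":[0,0,0]},{"grip":4,"linear":[0,0,0],"rot":[0,0,0]},{"grip":4,"linear":[0,0,0],"rot":[0,0,0]},{"grip":4,"linear":[0,0,0],"rot":[0,0,0]}]' 40
python3 -c "
from h import *
to(517.5,-87,255,1.477)"
```

```text
time_s: 11.48
eef_pos: [517.8, -87.9, 236.9]
ee_rot: [0.001, 0.74, 0.673, 0.0]
force: [0.3, -0.3, 0.2]
grip_width: 0.465
t 11.48 pos [517.8 -87.9 236.9] yaw 1.476 tilt 0.0012 F [ 0.3 -0.3  0.2] grip 0.465
tool delta [ 0.9 -0.4  1.9] rotz -0.0009
time_s: 12.07
eef_pos: [517.6, -88.1, 236.6]
ee_rot: [0.001, 0.74, 0.673, 0.0]
force: [-0.7, 0.6, 5.9]
grip_width: 0.106
t 12.07 pos [517.6 -88.1 236.6] yaw 1.476 tilt 0.0013 F [-0.7  0.6  5.9] grip 0.106
tool delta [  1.   -0.2 -18.4] rotz -0.0012
```

```bash
python3 -m creep '[{"grip":4,"linear":[0,0,-3],"rot":[0,0,0]},{"grip":4,"linear":[0,0,-5],"rot":[0,0,0]},{"grip":4,"linear":[0,0,-6],"rot":[0,0,0]},{"grip":4,"linear":[0,0,-5],"rot":[0,0,0]},{"grip":4,"linear":[0,0,0],"rot":[0,0,0]},{"grip":4,"linear":[0,0,0],"rot":[0,0,0]}]' 60
python3 - <<'E'
from h import *
to(477.5,-83.2,256,1.477)
p,d=cap('side','side5'); cv2.imwrite('pics/s5z.png',cv2.resize(p[130:230,260:340][:,:,::-1],None,fx=6,fy=6,interpolation=cv2.INTER_CUBIC))
E
```

```text
time_s: 12.57
eef_pos: [517.5, -88.0, 255.1]
ee_rot: [0.0, 0.74, 0.673, 0.0]
force: [-0.1, -0.3, -4.3]
grip_width: 0.107
t 12.57 pos [517.5 -88.  255.1] yaw 1.476 tilt 0.0003 F [-0.1 -0.3 -4.3] grip 0.107
tool delta [  1.  -40.3  -1. ] rotz -0.0012
```

View pics/s5z.png

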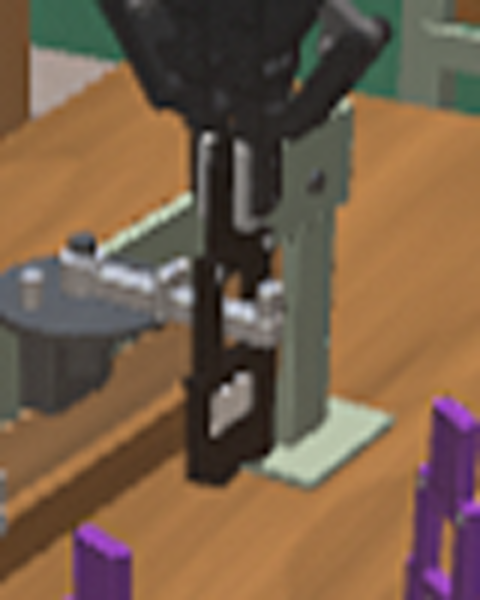

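The gauge is lifted about 19 mm, and the bar sits mid-window near (225,310). The wrist reads the weight at 4.3 N. Next I'll slide it out past the lip.

```bash
python3 -m creep '[{"grip":4,"linear":[0,-8,0],"rot":[0,0,0]},{"grip":4,"linear":[0,-8,0],"rot":[0,0,0]},{"grip":4,"linear":[0,0,0],"rot":[0,0,0]}]'
python3 -m creep '[{"grip":4,"linear":[0,-10,0],"rot":[0,0,0]},{"grip":4,"linear":[0,-10,0],"rot":[0,0,0]},{"grip":4,"linear":[0,-10,0],"rot":[0,0,0]},{"grip":4,"linear":[0,-10,0],"rot":[0,0,0]},{"grip":4,"linear":[0,0,0],"rot":[0,0,0]}]'
python3 -m creep '[{"grip":4,"linear":[0,0,-20],"rot":[0,0,0]},{"grip":4,"linear":[0,0,-30],"rot":[0,0,0]},{"grip":4,"linear":[0,0,-20],"rot":[0,0,0]},{"grip":4,"linear":[0,0,0],"rot":[0,0,0]}]'
python3 -c "
from h import *
to(612.4-132*.9843,91.2+132*.1767,325,2.964-1.5708)"
```

```text
time_s: 12.87
eef_pos: [500.0, -86.2, 254.8]
ee_rot: [-0.0, 0.74, 0.673, -0.0]
force: [0.2, 0.5, -3.4]
grip_width: 0.106
time_s: 13.28
eef_pos: [460.4, -82.4, 255.1]
ee_rot: [-0.0, 0.74, 0.673, -0.0]
force: [0.5, 0.5, -4.7]
grip_width: 0.104
time_s: 13.62
eef_pos: [463.0, -83.2, 328.8]
ee_rot: [0.004, 0.74, 0.673, 0.002]
force: [0.3, -0.1, -3.3]
grip_width: 0.101
t 13.62 pos [463.  -83.2 328.8] yaw 1.476 tilt 0.0078 F [ 0.3 -0.1 -3.3] grip 0.101
tool delta [198.7   0.6   3.4] rotz 0.0826
```

```bash
python3 -m creep '[{"grip":4,"linear":[20,0,0],"rot":[0,0,0]},{"grip":4,"linear":[35,0,0],"rot":[0,0,0]},{"grip":4,"linear":[38,0,0],"rot":[0,0,0]},{"grip":4,"linear":[38,0,0],"rot":[0,0,0]},{"grip":4,"linear":[35,0,0],"rot":[0,0,0]},{"grip":4,"linear":[22,0,0],"rot":[0,0,0]},{"grip":4,"linear":[10,0,0],"rot":[0,0,0.083]},{"grip":4,"linear":[0,0,0],"rot":[0,0,0]},{"grip":4,"linear":[0,0,0],"rot":[0,0,0]},{"grip":4,"linear":[0,0,0],"rot":[0,0,0]}]'
python3 -c "
from h import *
to(612.4-132*.9843,91.2+132*.1767,255.5,2.964-1.5708)"
```

```text
time_s: 14.45
eef_pos: [480.4, 113.8, 324.2]
ee_rot: [-0.0, 0.767, 0.642, -0.0]
force: [0.5, 0.5, -3.8]
grip_width: 0.105
t 14.45 pos [480.4 113.8 324.2] yaw 1.394 tilt 0.001 F [ 0.5  0.5 -3.8] grip 0.105
tool delta [ 1.1  1.9 68.7] rotz 0.0006
```

```bash
python3 -m creep '[{"grip":4,"linear":[1,0,25],"rot":[0,0,0]},{"grip":4,"linear":[0,0,25],"rot":[0,0,0]},{"grip":4,"linear":[0,0,18.5],"rot":[0,0,0]},{"grip":4,"linear":[0,0,0],"rot":[0,0,0]},{"grip":4,"linear":[0,0,0],"rot":[0,0,0]}]'
python3 - <<'E'
from h import *
to(612.4-62*.9843,91.2+62*.1767,255.5,2.964-1.5708)
p,d=cap('side','side6'); cv2.imwrite('pics/s6z.png',cv2.resize(p[120:240,200:320][:,:,::-1],None,fx=5,fy=5,interpolation=cv2.INTER_CUBIC))
p,d=cap('top','top6'); cv2.imwrite('pics/t6z.png',cv2.resize(p[130:250,200:320][:,:,::-1],None,fx=5,fy=5,interpolation=cv2.INTER_CUBIC))
E
```

```text
time_s: 14.87
eef_pos: [480.6, 114.7, 256.4]
ee_rot: [-0.0, 0.767, 0.641, -0.0]
force: [1.0, 0.4, -3.4]
grip_width: 0.105
t 14.87 pos [480.6 114.7 256.4] yaw 1.392 tilt 0.0011 F [ 1.   0.4 -3.4] grip 0.105
tool delta [ 0.2 71.9  0.8] rotz -0.0009
```

View pics/s6z.png

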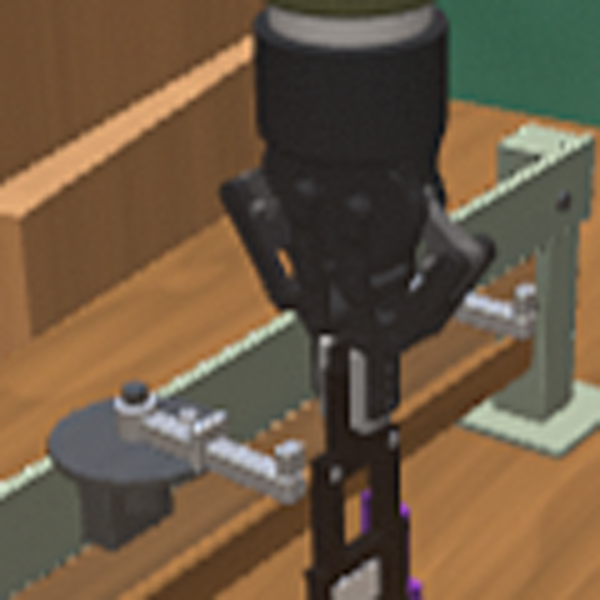

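View pics/t6z.png

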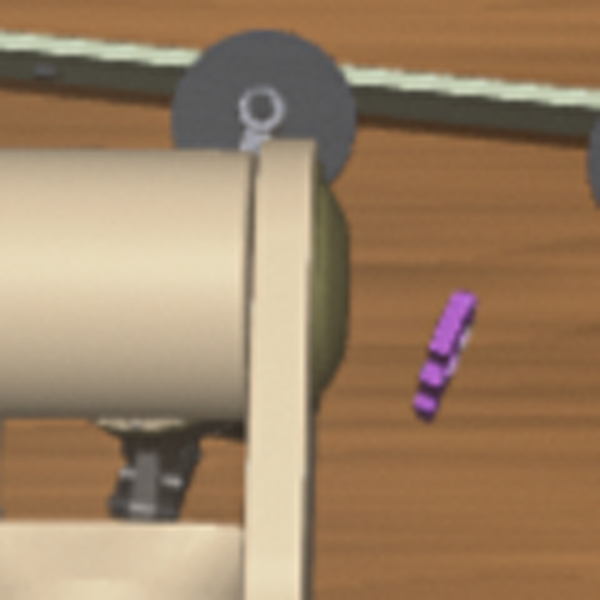

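Run:
```python
from h import *
f=lambda X:((proj('side',X)-[200,120]+.5)*5-.5).round(0)
h=np.array([612.4,91.2,0]);a=np.array([-.9843,.1767,0])
for dy in(-4,0,4): print(dy,'win',f([480.6,114.7+dy,214.6]),'top',f([480.6,114.7+dy,234.6]))
print('tip',f(h+96*a+[0,0,229]),'hub',f(h+[0,0,225]))
```

```text
-4 win [363. 497.] top [362. 457.]
0 win [358. 501.] top [358. 461.]
4 win [354. 505.] top [353. 465.]
tip [291. 445.] hub [136. 389.]
```

Predicted and observed window and tip positions agree within about 2 mm: window centre about (357,505), lip (289,445). I'll slide it on.

```bash
python3 -m creep '[{"grip":4,"linear":[0,8,0],"rot":[0,0,0]},{"grip":4,"linear":[0,10,0],"rot":[0,0,0]},{"grip":4,"linear":[0,10,0],"rot":[0,0,0]},{"grip":4,"linear":[0,0,0],"rot":[0,0,0]}]'
python3 -m creep '[{"grip":4,"linear":[0,8,0],"rot":[0,0,0]},{"grip":4,"linear":[0,10,0],"rot":[0,0,0]},{"grip":4,"linear":[0,10,0],"rot":[0,0,0]},{"grip":4,"linear":[0,10,0],"rot":[0,0,0]},{"grip":4,"linear":[0,5,0],"rot":[0,0,0]},{"grip":4,"linear":[0,0,0],"rot":[0,0,0]},{"grip":4,"linear":[0,0,0],"rot":[0,0,0]}]'
python3 - <<'E'
from h import *
fn(612.4,91.2); to(612.4-56*.9843,91.2+56*.1767,236.8,2.964-1.5708)
p,d=cap('side','side7'); cv2.imwrite('pics/s7z.png',cv2.resize(p[120:240,180:300][:,:,::-1],None,fx=5,fy=5,interpolation=cv2.INTER_CUBIC))
E
```

```text
time_s: 15.3
eef_pos: [510.0, 109.9, 257.1]
ee_rot: [0.001, 0.767, 0.641, 0.001]
force: [0.3, -0.8, -4.2]
grip_width: 0.108
time_s: 15.88
eef_pos: [550.4, 102.9, 256.4]
ee_rot: [-0.0, 0.767, 0.641, -0.0]
force: [-0.9, -0.5, -3.4]
grip_width: 0.104
t 15.88 p [550.4 102.9 256.4] yaw 1.393 rad 0.5 lat -63.1 Fx,Fy tool [-0.61 -0.82] Fz -3.4 grip 0.104
t 15.88 pos [550.4 102.9 256.4] yaw 1.393 tilt 0.0003 F [-0.9 -0.5 -3.4] grip 0.104
tool delta [-0.5  7.1 19.6] rotz -0.0003
```

View pics/s7z.png

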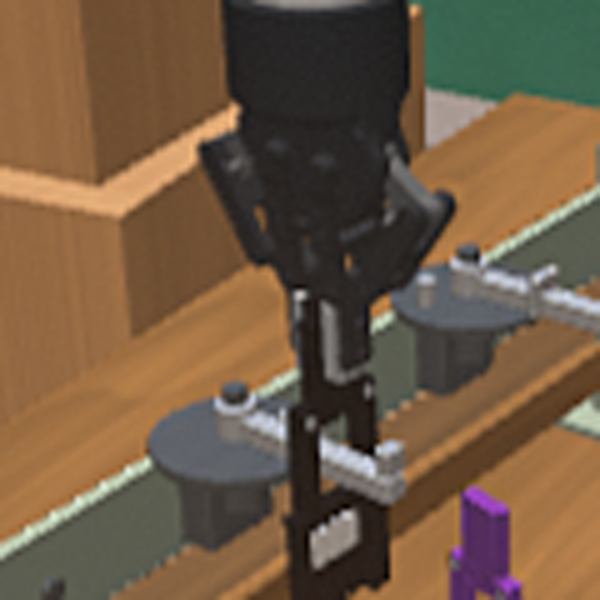

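The bar passes through the window (about (340,450)), and the gauge is inside the lip. Next I'll lower it gently.

```bash
python3 -m creep '[{"grip":4,"linear":[0,0,5],"rot":[0,0,0]},{"grip":4,"linear":[0,0,5],"rot":[0,0,0]},{"grip":4,"linear":[0,0,4],"rot":[0,0,0]},{"grip":4,"linear":[0,0,2],"rot":[0,0,0]},{"grip":4,"linear":[0,0,0],"rot":[0,0,0]},{"grip":4,"linear":[0,0,0],"rot":[0,0,0]}]'
python3 -m creep '[{"grip":4,"linear":[0,0,1],"rot":[0,0,0]},{"grip":4,"linear":[0,0,0],"rot":[0,0,0]}]'
python3 -m creep '[{"grip":4,"linear":[0,0,1],"rot":[0,0,0]},{"grip":4,"linear":[0,0,0],"rot":[0,0,0]}]'
python3 -m creep '[{"grip":4,"linear":[0,0,1],"rot":[0,0,0]},{"grip":4,"linear":[0,0,0],"rot":[0,0,0]}]'
```

```text
time_s: 16.43
eef_pos: [550.5, 102.9, 240.4]
ee_rot: [-0.0, 0.767, 0.641, -0.0]
force: [0.8, 0.5, -3.9]
grip_width: 0.105
time_s: 16.6
eef_pos: [550.5, 102.8, 239.4]
ee_rot: [0.0, 0.767, 0.641, 0.0]
force: [-0.2, -0.1, -4.6]
grip_width: 0.104
time_s: 16.77
eef_pos: [550.5, 102.8, 238.3]
ee_rot: [-0.0, 0.767, 0.641, -0.0]
force: [-0.3, 0.3, -4.1]
grip_width: 0.104
time_s: 16.93
eef_pos: [550.5, 102.8, 237.2]
ee_rot: [-0.0, 0.767, 0.641, -0.0]
force: [-0.2, 0.3, -4.7]
grip_width: 0.106
```

```bash
python3 -m creep '[{"grip":4,"linear":[0,2,0],"rot":[0,0,0]},{"grip":4,"linear":[0,2,0],"rot":[0,0,0]},{"grip":4,"linear":[0,1,0],"rot":[0,0,0]},{"grip":4,"linear":[0,0,0],"rot":[0,0,0]},{"grip":4,"linear":[0,0,0],"rot":[0,0,0]}]'
python3 -c "
from h import *
fn(612.4,91.2)"
python3 -m creep '[{"grip":4,"linear":[0,1,0],"rot":[0,0,0]},{"grip":4,"linear":[0,0,0],"rot":[0,0,0]}]'
python3 -c "
from h import *
fn(612.4,91.2)"
python3 -m creep '[{"grip":4,"linear":[0,1,0],"rot":[0,0,0]},{"grip":4,"linear":[0,0,0],"rot":[0,0,0]}]'
python3 -c "
from h import *
fn(612.4,91.2)"
```

```text
time_s: 17.35
eef_pos: [555.5, 101.9, 237.3]
ee_rot: [-0.0, 0.767, 0.641, -0.0]
force: [0.3, -0.2, -3.9]
grip_width: 0.103
t 17.35 p [555.5 101.9 237.3] yaw 1.393 rad 0.5 lat -57.9 Fx,Fy tool [-0.17  0.3 ] Fz -3.9 grip 0.103
time_s: 17.52
eef_pos: [556.5, 101.8, 237.4]
ee_rot: [0.0, 0.767, 0.641, 0.0]
force: [-0.3, 0.5, -4.1]
grip_width: 0.105
t 17.52 p [556.5 101.8 237.4] yaw 1.393 rad 0.5 lat -56.9 Fx,Fy tool [ 0.45 -0.41] Fz -4.1 grip 0.105
time_s: 17.68
eef_pos: [557.5, 101.6, 237.4]
ee_rot: [0.0, 0.767, 0.641, 0.0]
force: [-0.1, 0.3, -4.3]
grip_width: 0.104
t 17.68 p [557.5 101.6 237.4] yaw 1.393 rad 0.5 lat -55.9 Fx,Fy tool [ 0.3  -0.18] Fz -4.3 grip 0.104
```

```bash
python3 -m creep '[{"grip":4,"linear":[0,0.7,0],"rot":[0,0,0]},{"grip":4,"linear":[0,0,0],"rot":[0,0,0]}]'
python3 -c "
from h import *
fn(612.4,91.2)"
python3 -m creep '[{"grip":4,"linear":[0,0.7,0],"rot":[0,0,0]},{"grip":4,"linear":[0,0,0],"rot":[0,0,0]}]'
python3 -c "
from h import *
fn(612.4,91.2)"
python3 -m creep '[{"grip":4,"linear":[0,0.7,0],"rot":[0,0,0]},{"grip":4,"linear":[0,0,0],"rot":[0,0,0]}]'
python3 -c "
from h import *
fn(612.4,91.2)"
```

```text
time_s: 17.85
eef_pos: [558.2, 101.4, 237.4]
ee_rot: [0.0, 0.767, 0.641, 0.0]
force: [-0.5, -0.2, -3.9]
grip_width: 0.105
t 17.85 p [558.2 101.4 237.4] yaw 1.393 rad 0.5 lat -55.2 Fx,Fy tool [-0.34 -0.5 ] Fz -3.9 grip 0.105
time_s: 18.02
eef_pos: [558.8, 101.3, 237.4]
ee_rot: [-0.0, 0.767, 0.641, -0.0]
force: [-0.2, -1.4, -4.4]
grip_width: 0.111
t 18.02 p [558.8 101.3 237.4] yaw 1.393 rad 0.5 lat -54.5 Fx,Fy tool [-1.39  0.08] Fz -4.4 grip 0.111
time_s: 18.18
eef_pos: [559.1, 101.3, 237.4]
ee_rot: [-0.0, 0.767, 0.641, -0.0]
force: [-3.2, 0.0, -1.8]
grip_width: 0.107
t 18.18 p [559.1 101.3 237.4] yaw 1.393 rad 0.5 lat -54.2 Fx,Fy tool [-0.54 -3.16] Fz -1.8 grip 0.107
```

```bash
python3 -m creep '[{"grip":4,"linear":[0,-0.7,0],"rot":[0,0,0]},{"grip":4,"linear":[0,0,0.5],"rot":[0,0,0]},{"grip":4,"linear":[0,0,0],"rot":[0,0,0]}]'
python3 -m creep '[{"grip":4,"linear":[0,0,0.5],"rot":[0,0,0]},{"grip":4,"linear":[0,0,0],"rot":[0,0,0]}]'
python3 -c "
from h import *
fn(612.4,91.2)"
```

```text
time_s: 18.43
eef_pos: [558.9, 101.3, 237.0]
ee_rot: [0.0, 0.767, 0.641, 0.0]
force: [0.4, 0.3, -2.6]
grip_width: 0.106
time_s: 18.6
eef_pos: [558.9, 101.4, 236.9]
ee_rot: [0.0, 0.767, 0.641, 0.0]
force: [-0.7, 1.3, 0.7]
grip_width: 0.107
t 18.6 p [558.9 101.4 236.9] yaw 1.393 rad 0.5 lat -54.4 Fx,Fy tool [ 1.17 -0.9 ] Fz 0.7 grip 0.107
```

```bash
python3 -m creep '[{"grip":12,"linear":[0,0,0],"rot":[0,0,0]},{"grip":16,"linear":[0,0,0],"rot":[0,0,0]},{"grip":24,"linear":[0,0,0],"rot":[0,0,0]},{"grip":34,"linear":[0,0,0],"rot":[0,0,0]},{"grip":34,"linear":[0,0,0],"rot":[0,0,0]},{"grip":34,"linear":[0,0,0],"rot":[0,0,0]},{"grip":34,"linear":[0,0,0],"rot":[0,0,0]},{"grip":34,"linear":[0,0,0],"rot":[0,0,0]}]'
python3 - <<'E'
from h import *
fn(612.4,91.2)
p,d=cap('side','side8'); cv2.imwrite('pics/s8z.png',cv2.resize(p[120:240,180:300][:,:,::-1],None,fx=5,fy=5,interpolation=cv2.INTER_CUBIC))
E
```

```text
time_s: 19.27
eef_pos: [558.8, 101.4, 236.4]
ee_rot: [0.0, 0.767, 0.641, -0.0]
force: [-0.0, 0.2, 0.7]
grip_width: 0.401
t 19.27 p [558.8 101.4 236.4] yaw 1.393 rad 0.5 lat -54.6 Fx,Fy tool [ 0.2  -0.06] Fz 0.7 grip 0.401
```

View pics/s8z.png

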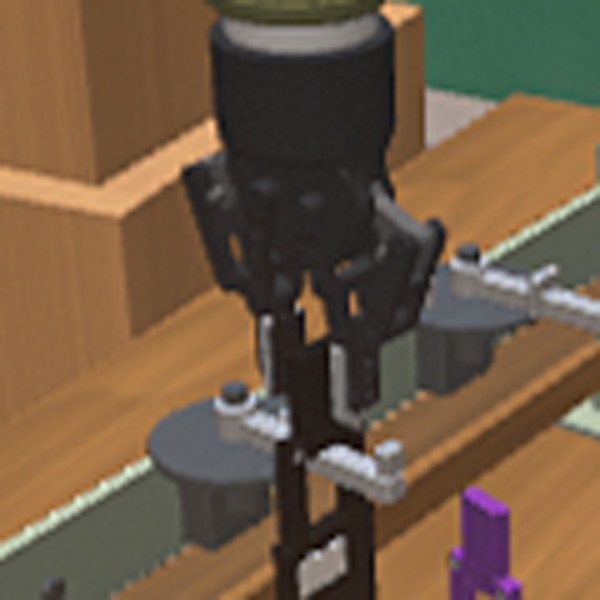

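The gauge rests on the bar by the shoulder with the pads clear on both sides. I'll retreat straight up and check from above.

```bash
python3 -m creep '[{"grip":34,"linear":[0,0,-4],"rot":[0,0,0]},{"grip":34,"linear":[0,0,-15],"rot":[0,0,0]},{"grip":34,"linear":[0,0,-35],"rot":[0,0,0]},{"grip":34,"linear":[0,0,-30],"rot":[0,0,0]},{"grip":34,"linear":[-35,-10,-10],"rot":[0,0,0]},{"grip":0,"linear":[-38,-12,0],"rot":[0,0,0]},{"grip":0,"linear":[-38,-12,0],"rot":[0,0,0]},{"grip":0,"linear":[-38,-12,0],"rot":[0,0,0]},{"grip":0,"linear":[-38,-12,0],"rot":[0,0,0]},{"grip":0,"linear":[-38,-12,0],"rot":[0,0,0]},{"grip":0,"linear":[0,0,0],"rot":[0,0,0]},{"grip":0,"linear":[0,0,0],"rot":[0,0,0]}]'
python3 - <<'E'
from h import *
to(500,-120,330)
p,d=cap('side','side9'); cv2.imwrite('pics/s9z.png',cv2.resize(p[130:260,180:340][:,:,::-1],None,fx=4.6,fy=4.6,interpolation=cv2.INTER_CUBIC))
p,d=cap('top','top9'); cv2.imwrite('pics/t9z.png',cv2.resize(p[120:220,200:360][:,:,::-1],None,fx=5,fy=5,interpolation=cv2.INTER_CUBIC))
W=cloud('top',d); q=W[(W[...,2]>255)&(W[...,2]<275)&(abs(W[...,0]-560)<30)&(abs(W[...,1]-100)<30)]; print(len(q),np.nanpercentile(q,[2,50,98],axis=0).round(1).tolist())
E
```

```text
time_s: 20.32
eef_pos: [449.5, -109.1, 330.9]
ee_rot: [0.0, 0.768, 0.64, 0.0]
force: [-0.8, -0.1, -0.7]
grip_width: -0.002
t 20.32 pos [ 449.5 -109.1  330.9] yaw 1.389 tilt 0.0008 F [-0.8 -0.1 -0.7] grip -0.002
tool delta [-1.6 51.6  0.9] rotz None
76 [[553.5, 88.9, 256.4], [559.5, 103.0, 264.8], [566.5, 116.0, 268.2]]
```

View pics/s9z.png

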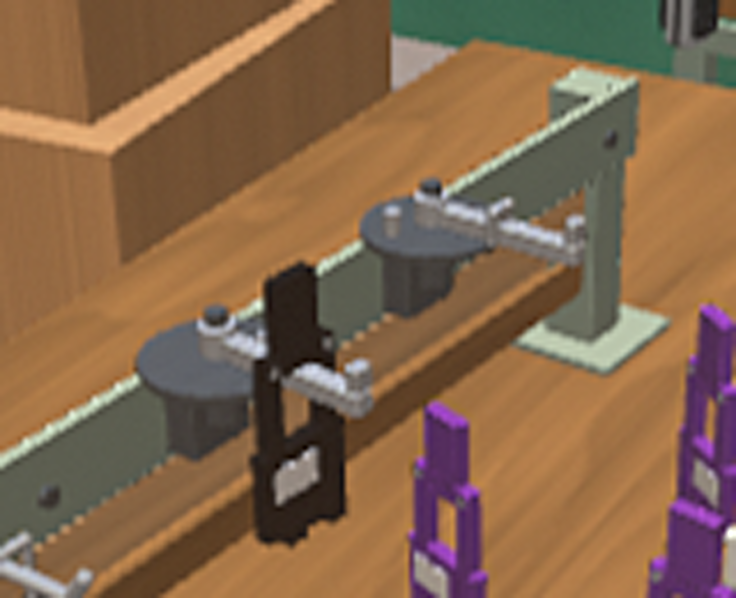

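View pics/t9z.png

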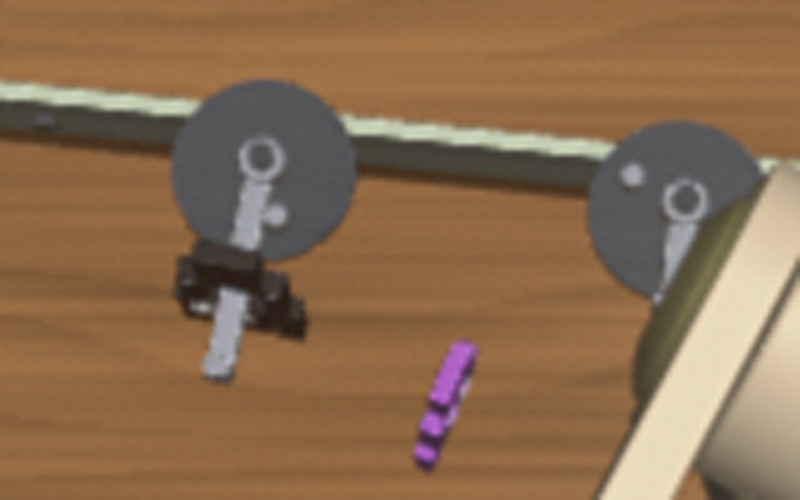

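The gauge hangs on B at r≈54 mm, upright, with its lug top near (292,270) in the side view. Arm B still touches its pin in the top view at (268,205). Next is hook A: I'll turn the tool parallel to its arm and approach from its right side.

```bash
python3 -m creep '[{"grip":0,"linear":[0,0,0],"rot":[0,0,-0.12]},{"grip":0,"linear":[0,0,0],"rot":[0,0,-0.12]},{"grip":0,"linear":[0,0,0],"rot":[0,0,-0.12]},{"grip":0,"linear":[0,0,0],"rot":[0,0,-0.12]},{"grip":0,"linear":[0,0,0],"rot":[0,0,-0.12]},{"grip":0,"linear":[0,0,0],"rot":[0,0,-0.12]},{"grip":0,"linear":[0,0,0],"rot":[0,0,-0.12]},{"grip":0,"linear":[0,0,0],"rot":[0,0,-0.12]},{"grip":0,"linear":[0,0,0],"rot":[0,0,-0.12]},{"grip":0,"linear":[0,0,0],"rot":[0,0,-0.12]},{"grip":0,"linear":[0,0,0],"rot":[0,0,-0.12]},{"grip":0,"linear":[0,0,0],"rot":[0,0,-0.12]}]'
python3 -m creep '[{"grip":0,"linear":[0,0,0],"rot":[0,0,-0.12]},{"grip":0,"linear":[0,0,0],"rot":[0,0,-0.099]},{"grip":0,"linear":[0,0,0],"rot":[0,0,0]},{"grip":0,"linear":[0,0,0],"rot":[0,0,0]}]'
python3 -c "
from h import *
to(511.6,-118.8,206,3.048)"
```

```text
time_s: 21.42
eef_pos: [450.6, -106.3, 330.4]
ee_rot: [-0.0, 0.15, 0.989, 0.0]
force: [0.8, -0.6, -0.1]
grip_width: -0.001
time_s: 21.75
eef_pos: [450.5, -106.7, 330.4]
ee_rot: [0.0, 0.045, 0.999, 0.0]
force: [0.3, -0.0, -0.7]
grip_width: -0.003
t 21.75 pos [ 450.5 -106.7  330.4] yaw 3.051 tilt 0.0001 F [ 0.3 -0.  -0.7] grip -0.003
tool delta [-62.   -6.5 124.4] rotz 0.0027
```

```bash
python3 -m creep '[{"grip":0,"linear":[-31,-3.5,0],"rot":[0,0,0]},{"grip":0,"linear":[-31,-3,0],"rot":[0,0,0.003]},{"grip":0,"linear":[0,0,35],"rot":[0,0,0]},{"grip":0,"linear":[0,0,35],"rot":[0,0,0]},{"grip":0,"linear":[0,0,24],"rot":[0,0,0]},{"grip":0,"linear":[0,0,0],"rot":[0,0,0]},{"grip":0,"linear":[0,0,0],"rot":[0,0,0]}]'
python3 - <<'E'
from h import *
to(511.6,-118.8,206,3.048)
p,d=cap('side','side10'); cv2.imwrite('pics/s10z.png',cv2.resize(p[100:220,240:360][:,:,::-1],None,fx=5,fy=5,interpolation=cv2.INTER_CUBIC))
E
```

```text
time_s: 22.33
eef_pos: [511.3, -119.2, 236.5]
ee_rot: [-0.001, 0.047, 0.999, 0.0]
force: [-0.2, -0.1, 0.8]
grip_width: 0.002
t 22.33 pos [ 511.3 -119.2  236.5] yaw 3.048 tilt 0.0012 F [-0.2 -0.1  0.8] grip 0.002
tool delta [-0.3  0.4 30.5] rotz -0.0004
```

View pics/s10z.png

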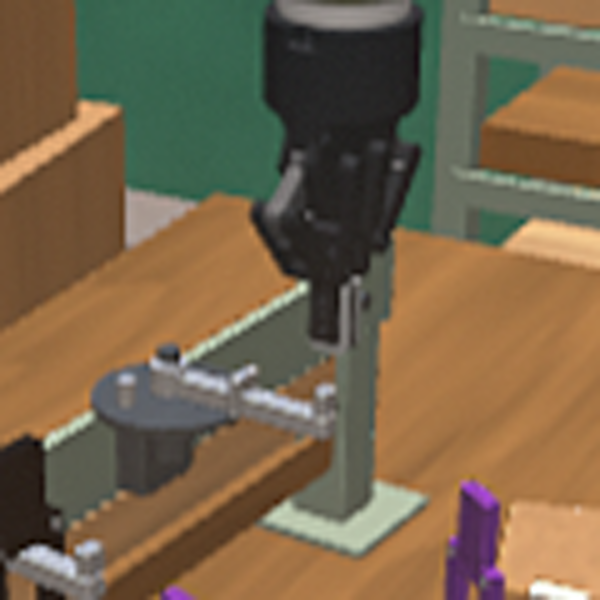

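The closed fingers are right of arm A's tip region, clear of the bar (fingers about (330,340), lip about (325,400)). Down, then sweep.

```bash
python3 -m creep '[{"grip":0,"linear":[0,0,20],"rot":[0,0,0]},{"grip":0,"linear":[0,0,10],"rot":[0,0,0]},{"grip":0,"linear":[0,0,0],"rot":[0,0,0]},{"grip":0,"linear":[0,5,0],"rot":[0,0,0]},{"grip":0,"linear":[0,5,0],"rot":[0,0,0]},{"grip":0,"linear":[0,3.5,0],"rot":[0,0,0]},{"grip":0,"linear":[1.1,5.7,0],"rot":[0,0,0.07]},{"grip":0,"linear":[1.1,5.7,0],"rot":[0,0,0.07]},{"grip":0,"linear":[1.1,5.7,0],"rot":[0,0,0.07]},{"grip":0,"linear":[1.1,5.7,0],"rot":[0,0,0.07]}]'
python3 -c "
from h import *
fn(595.2,-94.5)"
```

```text
time_s: 23.22
eef_pos: [513.1, -82.9, 207.4]
ee_rot: [0.001, 0.187, 0.982, -0.0]
force: [0.6, -2.2, 0.3]
grip_width: -0.0
t 23.22 p [513.1 -82.9 207.4] yaw 2.765 rad 80.6 lat -19.4 Fx,Fy tool [-1.38 -1.84] Fz 0.3 grip -0.0
```

```bash
python3 -m creep '[{"grip":0,"linear":[1.1,5.7,0.5],"rot":[0,0,0.07]},{"grip":0,"linear":[1.1,5.7,0],"rot":[0,0,0.07]},{"grip":0,"linear":[1.1,5.7,0],"rot":[0,0,0.07]},{"grip":0,"linear":[1.1,5.7,0],"rot":[0,0,0.07]},{"grip":0,"linear":[1.1,5.7,0],"rot":[0,0,0.07]},{"grip":0,"linear":[1.1,5.7,0],"rot":[0,0,0.07]},{"grip":0,"linear":[1.1,5.7,0],"rot":[0,0,0.07]},{"grip":0,"linear":[1.1,5.7,0],"rot":[0,0,0.07]},{"grip":0,"linear":[1.1,5.7,0],"rot":[0,0,0.07]},{"grip":0,"linear":[1.1,5.7,0],"rot":[0,0,0.07]},{"grip":0,"linear":[0,0,0],"rot":[0,0,0]}]'
python3 - <<'E'
from h import *
fn(595.2,-94.5)
p,d=cap('side','side11'); cv2.imwrite('pics/s11z.png',cv2.resize(p[100:240,200:340][:,:,::-1],None,fx=4.2,fy=4.2,interpolation=cv2.INTER_CUBIC))
E
```

```text
time_s: 24.13
eef_pos: [540.4, -32.5, 206.7]
ee_rot: [0.001, 0.512, 0.859, 0.0]
force: [0.5, -0.9, 1.4]
grip_width: -0.0
t 24.13 p [540.4 -32.5 206.7] yaw 2.067 rad 80.7 lat -18.6 Fx,Fy tool [-1.03 -0.02] Fz 1.4 grip -0.0
```

View pics/s11z.png

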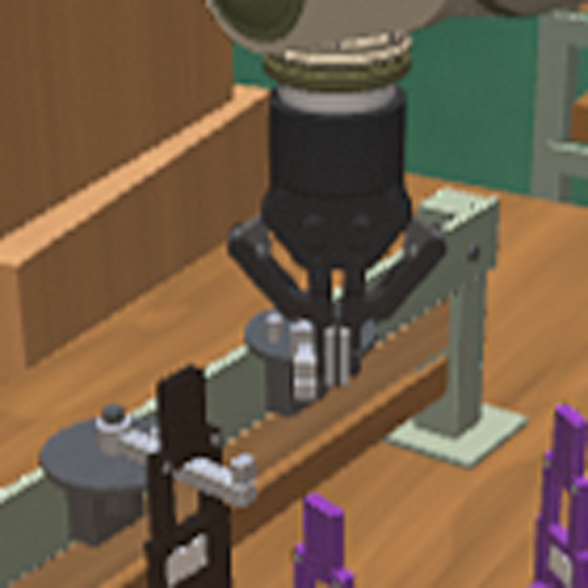

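Arm A (lip at (304,355)) is moving ahead of the fingers and is clear of the gauge.

```bash
python3 -m creep '[{"grip":0,"linear":[1.1,5.7,0.3],"rot":[0,0,0.07]},{"grip":0,"linear":[1.1,5.7,0],"rot":[0,0,0.07]},{"grip":0,"linear":[1.1,5.7,0],"rot":[0,0,0.07]},{"grip":0,"linear":[1.1,5.7,0],"rot":[0,0,0.07]},{"grip":0,"linear":[1.1,5.7,0],"rot":[0,0,0.07]},{"grip":0,"linear":[0.6,3.2,0],"rot":[0,0,0.04]},{"grip":0,"linear":[0,0,0],"rot":[0,0,0]}]'
python3 -c "
from h import *
fn(595.2,-94.5)"
python3 -m creep '[{"grip":0,"linear":[0.3,1.6,0],"rot":[0,0,0.02]},{"grip":0,"linear":[0,0,0],"rot":[0,0,0]}]'
python3 -c "
from h import *
fn(595.2,-94.5)"
python3 -m creep '[{"grip":0,"linear":[0.2,0.8,0],"rot":[0,0,0.01]},{"grip":0,"linear":[0.1,0.8,0],"rot":[0,0,0.01]},{"grip":0,"linear":[0,0,0],"rot":[0,0,0]}]'
python3 -c "
from h import *
fn(595.2,-94.5)"
```

```text
time_s: 24.77
eef_pos: [567.7, -16.8, 206.0]
ee_rot: [0.0, 0.668, 0.745, 0.0]
force: [-1.5, -0.3, 0.4]
grip_width: 0.001
t 24.77 p [567.7 -16.8 206. ] yaw 1.68 rad 80.2 lat -18.9 Fx,Fy tool [-0.17 -1.51] Fz 0.4 grip 0.001
time_s: 24.93
eef_pos: [568.9, -16.4, 205.7]
ee_rot: [-0.0, 0.675, 0.738, 0.0]
force: [-0.6, -0.0, 2.0]
grip_width: 0.004
t 24.93 p [568.9 -16.4 205.7] yaw 1.659 rad 80.1 lat -19.3 Fx,Fy tool [ 0.02 -0.61] Fz 2.0 grip 0.004
time_s: 25.18
eef_pos: [570.6, -16.0, 205.7]
ee_rot: [-0.0, 0.683, 0.731, 0.0]
force: [-1.1, 1.9, 0.8]
grip_width: -0.001
t 25.18 p [570.6 -16.  205.7] yaw 1.639 rad 80.0 lat -19.2 Fx,Fy tool [ 2. -1.] Fz 0.8 grip -0.001
```

```bash
python3 -m creep '[{"grip":0,"linear":[0.2,0.8,0],"rot":[0,0,0.01]},{"grip":0,"linear":[0.2,0.8,0],"rot":[0,0,0.01]},{"grip":0,"linear":[0,0,0],"rot":[0,0,0]}]'
python3 -c "
from h import *
fn(595.2,-94.5)"
python3 -m creep '[{"grip":0,"linear":[0.2,0.8,0],"rot":[0,0,0.01]},{"grip":0,"linear":[0.2,0.8,0],"rot":[0,0,0.01]},{"grip":0,"linear":[0,0,0],"rot":[0,0,0]}]'
python3 -c "
from h import *
fn(595.2,-94.5)"
python3 -m creep '[{"grip":0,"linear":[0.2,0.8,0],"rot":[0,0,0.01]},{"grip":0,"linear":[0,0,0],"rot":[0,0,0]}]'
python3 -c "
from h import *
fn(595.2,-94.5)"
```

```text
time_s: 25.43
eef_pos: [572.3, -15.6, 205.6]
ee_rot: [0.0, 0.69, 0.724, 0.0]
force: [-0.7, 1.5, 1.1]
grip_width: -0.0
t 25.43 p [572.3 -15.6 205.6] yaw 1.618 rad 79.9 lat -19.1 Fx,Fy tool [ 1.52 -0.62] Fz 1.1 grip -0.0
time_s: 25.68
eef_pos: [573.9, -15.1, 205.6]
ee_rot: [0.0, 0.697, 0.717, 0.0]
force: [-1.5, 0.5, 1.7]
grip_width: 0.003
t 25.68 p [573.9 -15.1 205.6] yaw 1.598 rad 79.9 lat -19.1 Fx,Fy tool [ 0.5  -1.44] Fz 1.7 grip 0.003
time_s: 25.85
eef_pos: [574.7, -15.0, 205.6]
ee_rot: [0.0, 0.701, 0.713, 0.0]
force: [-1.4, 1.7, 2.2]
grip_width: 0.0
t 25.85 p [574.7 -15.  205.6] yaw 1.588 rad 79.9 lat -19.2 Fx,Fy tool [ 1.73 -1.36] Fz 2.2 grip 0.0
```

```bash
python3 -m creep '[{"grip":0,"linear":[0.2,0.8,0],"rot":[0,0,0.01]},{"grip":0,"linear":[0.2,0.8,0],"rot":[0,0,0.01]},{"grip":0,"linear":[0,0,0],"rot":[0,0,0]}]'
python3 -c "
from h import *
fn(595.2,-94.5)"
python3 -m creep '[{"grip":0,"linear":[0.2,0.8,0],"rot":[0,0,0.01]},{"grip":0,"linear":[0,0,0],"rot":[0,0,0]}]'
python3 -c "
from h import *
fn(595.2,-94.5)"
python3 -m creep '[{"grip":0,"linear":[0.2,0.8,0],"rot":[0,0,0.01]},{"grip":0,"linear":[0,0,0],"rot":[0,0,0]}]'
python3 -c "
from h import *
fn(595.2,-94.5)"
```

```text
time_s: 26.1
eef_pos: [576.3, -14.5, 205.6]
ee_rot: [0.0, 0.708, 0.706, 0.0]
force: [-2.6, 1.3, 0.5]
grip_width: -0.003
t 26.1 p [576.3 -14.5 205.6] yaw 1.568 rad 79.9 lat -19.1 Fx,Fy tool [ 1.33 -2.57] Fz 0.5 grip -0.003
time_s: 26.27
eef_pos: [577.0, -14.3, 205.6]
ee_rot: [0.0, 0.712, 0.703, -0.0]
force: [-0.5, 0.5, 1.9]
grip_width: 0.001
t 26.27 p [577.  -14.3 205.6] yaw 1.558 rad 79.9 lat -19.2 Fx,Fy tool [ 0.48 -0.49] Fz 1.9 grip 0.001
time_s: 26.43
eef_pos: [577.8, -14.1, 205.6]
ee_rot: [0.0, 0.715, 0.699, -0.0]
force: [-0.6, -0.5, 2.3]
grip_width: -0.004
t 26.43 p [577.8 -14.1 205.6] yaw 1.548 rad 79.9 lat -19.2 Fx,Fy tool [-0.53 -0.61] Fz 2.3 grip -0.004
```

```bash
python3 -m creep '[{"grip":0,"linear":[0.2,0.8,0],"rot":[0,0,0.01]},{"grip":0,"linear":[0,0,0],"rot":[0,0,0]}]'
python3 -c "
from h import *
fn(595.2,-94.5)"
python3 -m creep '[{"grip":0,"linear":[0.2,0.8,0],"rot":[0,0,0.01]},{"grip":0,"linear":[0,0,0],"rot":[0,0,0]}]'
python3 -c "
from h import *
fn(595.2,-94.5)"
python3 -m creep '[{"grip":0,"linear":[0.2,0.8,0],"rot":[0,0,0.01]},{"grip":0,"linear":[0,0,0],"rot":[0,0,0]}]'
python3 -c "
from h import *
fn(595.2,-94.5)"
```

```text
time_s: 26.6
eef_pos: [578.6, -14.0, 205.6]
ee_rot: [0.0, 0.719, 0.695, -0.0]
force: [-1.6, -0.8, 1.5]
grip_width: 0.002
t 26.6 p [578.6 -14.  205.6] yaw 1.538 rad 79.9 lat -19.2 Fx,Fy tool [-0.9 -1.6] Fz 1.5 grip 0.002
time_s: 26.77
eef_pos: [579.5, -13.8, 205.6]
ee_rot: [0.0, 0.722, 0.692, 0.0]
force: [-0.9, -0.2, 1.5]
grip_width: 0.002
t 26.77 p [579.5 -13.8 205.6] yaw 1.528 rad 80.0 lat -19.2 Fx,Fy tool [-0.28 -0.9 ] Fz 1.5 grip 0.002
time_s: 26.93
eef_pos: [580.3, -13.6, 205.6]
ee_rot: [0.0, 0.726, 0.688, -0.0]
force: [-1.2, -0.1, 2.5]
grip_width: -0.002
t 26.93 p [580.3 -13.6 205.6] yaw 1.518 rad 80.0 lat -19.2 Fx,Fy tool [-0.17 -1.18] Fz 2.5 grip -0.002
```

```bash
python3 -m creep '[{"grip":0,"linear":[0.2,0.8,0],"rot":[0,0,0.01]},{"grip":0,"linear":[0,0,0],"rot":[0,0,0]}]'
python3 -c "
from h import *
fn(595.2,-94.5)"
python3 -m creep '[{"grip":0,"linear":[0.2,0.8,0],"rot":[0,0,0.01]},{"grip":0,"linear":[0,0,0],"rot":[0,0,0]}]'
python3 -c "
from h import *
fn(595.2,-94.5)"
python3 -m creep '[{"grip":0,"linear":[0.2,0.8,0],"rot":[0,0,0.01]},{"grip":0,"linear":[0,0,0],"rot":[0,0,0]}]'
python3 -c "
from h import *
fn(595.2,-94.5)"
```

```text
time_s: 27.1
eef_pos: [581.1, -13.4, 205.6]
ee_rot: [0.0, 0.729, 0.685, -0.0]
force: [-1.3, -1.4, 1.9]
grip_width: 0.002
t 27.1 p [581.1 -13.4 205.6] yaw 1.508 rad 80.0 lat -19.2 Fx,Fy tool [-1.51 -1.22] Fz 1.9 grip 0.002
time_s: 27.27
eef_pos: [581.9, -13.3, 205.6]
ee_rot: [0.0, 0.732, 0.681, -0.0]
force: [-0.6, -0.7, 2.1]
grip_width: -0.0
t 27.27 p [581.9 -13.3 205.6] yaw 1.498 rad 80.0 lat -19.2 Fx,Fy tool [-0.71 -0.6 ] Fz 2.1 grip -0.0
time_s: 27.43
eef_pos: [582.6, -13.2, 205.6]
ee_rot: [-0.0, 0.736, 0.677, -0.0]
force: [-0.4, -1.2, 2.9]
grip_width: 0.0
t 27.43 p [582.6 -13.2 205.6] yaw 1.488 rad 80.0 lat -19.3 Fx,Fy tool [-1.27 -0.29] Fz 2.9 grip 0.0
```

```bash
python3 -m creep '[{"grip":0,"linear":[0.1,0.8,0],"rot":[0,0,0.01]},{"grip":0,"linear":[0,0,0],"rot":[0,0,0]}]'
python3 -c "
from h import *
fn(595.2,-94.5)"
python3 -m creep '[{"grip":0,"linear":[0.1,0.8,0],"rot":[0,0,0.01]},{"grip":0,"linear":[0,0,0],"rot":[0,0,0]}]'
python3 - <<'E'
from h import *
fn(595.2,-94.5)
p,d=cap('side','side12'); cv2.imwrite('pics/s12z.png',cv2.resize(p[120:240,200:320][:,:,::-1],None,fx=5,fy=5,interpolation=cv2.INTER_CUBIC))
p,d=cap('top','top12'); cv2.imwrite('pics/t12z.png',cv2.resize(p[120:220,240:360][:,:,::-1],None,fx=5,fy=5,interpolation=cv2.INTER_CUBIC))
E
```

```text
time_s: 27.6
eef_pos: [583.2, -13.1, 205.6]
ee_rot: [-0.0, 0.739, 0.674, -0.0]
force: [-2.8, -0.2, 2.6]
grip_width: 0.002
t 27.6 p [583.2 -13.1 205.6] yaw 1.478 rad 80.0 lat -19.5 Fx,Fy tool [-0.5  -2.73] Fz 2.6 grip 0.002
time_s: 27.77
eef_pos: [583.8, -12.9, 205.5]
ee_rot: [-0.001, 0.742, 0.67, -0.0]
force: [-5.2, 0.0, 2.4]
grip_width: -0.002
t 27.77 p [583.8 -12.9 205.5] yaw 1.468 rad 80.0 lat -19.7 Fx,Fy tool [-0.51 -5.2 ] Fz 2.4 grip -0.002
```

View pics/s12z.png

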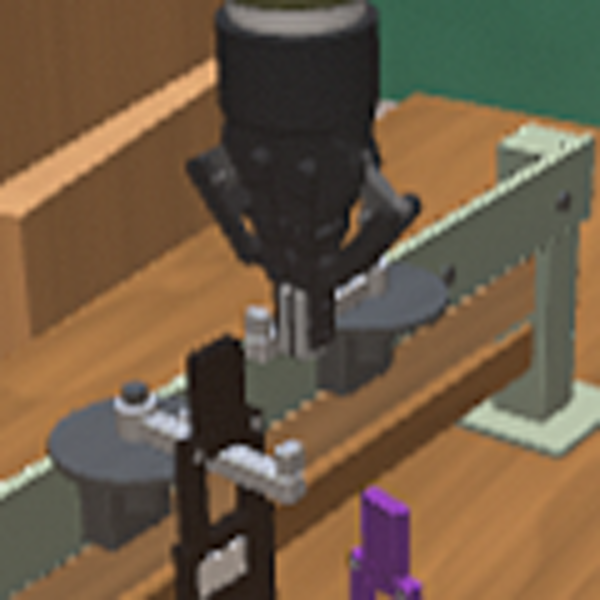

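View pics/t12z.png

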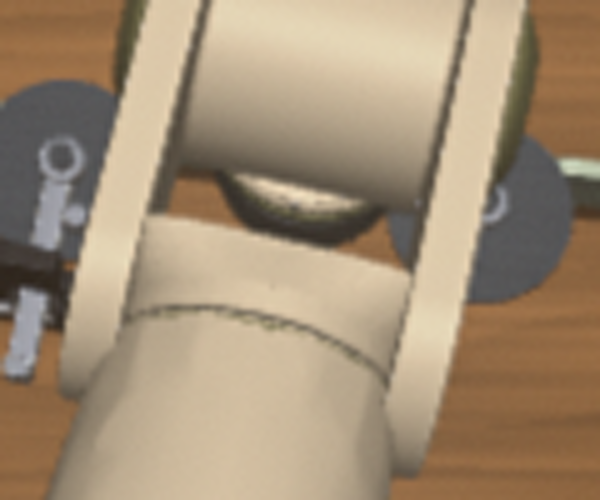

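Arm A lies along the rail and the force is now rising, so it is on its pin. I'll press in small straight steps.

```bash
python3 -m creep '[{"grip":0,"linear":[0,0.8,0],"rot":[0,0,0]},{"grip":0,"linear":[0,0,0],"rot":[0,0,0]}]'
python3 -c "
from h import *
fn(595.2,-94.5)"
python3 -m creep '[{"grip":0,"linear":[0,0.7,0],"rot":[0,0,0]},{"grip":0,"linear":[0,0,0],"rot":[0,0,0]}]'
python3 -c "
from h import *
fn(595.2,-94.5)"
```

```text
time_s: 28.03
eef_pos: [584.3, -12.9, 205.5]
ee_rot: [-0.001, 0.742, 0.67, -0.001]
force: [-8.2, -0.3, 3.7]
grip_width: -0.003
t 28.03 p [584.3 -12.9 205.5] yaw 1.468 rad 80.0 lat -19.2 Fx,Fy tool [-1.12 -8.18] Fz 3.7 grip -0.003
time_s: 28.2
eef_pos: [584.7, -13.0, 205.5]
ee_rot: [-0.001, 0.742, 0.67, -0.001]
force: [-8.7, 0.3, 4.9]
grip_width: 0.002
t 28.2 p [584.7 -13.  205.5] yaw 1.469 rad 80.0 lat -18.8 Fx,Fy tool [-0.56 -8.71] Fz 4.9 grip 0.002
```

```bash
python3 -m creep '[{"grip":0,"linear":[0,0.4,0],"rot":[0,0,0]},{"grip":0,"linear":[0,0,0],"rot":[0,0,0]},{"grip":0,"linear":[0,0,0],"rot":[0,0,0]}]'
python3 -c "
from h import *
fn(595.2,-94.5)"
```

```text
time_s: 28.45
eef_pos: [584.9, -13.0, 205.5]
ee_rot: [-0.001, 0.742, 0.67, -0.001]
force: [-10.1, -0.4, 4.2]
grip_width: -0.001
t 28.45 p [584.9 -13.  205.5] yaw 1.469 rad 80.1 lat -18.6 Fx,Fy tool [ -1.46 -10.  ] Fz 4.2 grip -0.001
```

```bash
python3 -m creep '[{"grip":0,"linear":[0,0.3,0],"rot":[0,0,0]},{"grip":0,"linear":[0,0,0],"rot":[0,0,0]},{"grip":0,"linear":[0,0,0],"rot":[0,0,0]},{"grip":0,"linear":[0,0,0],"rot":[0,0,0]},{"grip":0,"linear":[0,0,0],"rot":[0,0,0]}]'
python3 -c "
from h import *
fn(595.2,-94.5)"
python3 -m creep '[{"grip":0,"linear":[0,0,0],"rot":[0,0,0]},{"grip":0,"linear":[0,0,0],"rot":[0,0,0]}]'
```

```text
time_s: 28.87
eef_pos: [585.0, -13.0, 205.4]
ee_rot: [-0.002, 0.742, 0.67, -0.001]
force: [-11.2, 1.0, 5.3]
grip_width: 0.003
t 28.87 p [585.  -13.  205.4] yaw 1.469 rad 80.1 lat -18.4 Fx,Fy tool [ -0.12 -11.3 ] Fz 5.3 grip 0.003
time_s: 29.03
eef_pos: [585.0, -13.0, 205.4]
ee_rot: [-0.002, 0.742, 0.67, -0.001]
force: [-11.3, 1.0, 5.3]
grip_width: 0.0
```

```bash
python3 -m creep '[{"grip":0,"linear":[0,-3,0],"rot":[0,0,0]},{"grip":0,"linear":[0,-10,0],"rot":[0,0,0]},{"grip":0,"linear":[0,-10,-10],"rot":[0,0,0]},{"grip":0,"linear":[0,-10,-35],"rot":[0,0,0]},{"grip":0,"linear":[0,0,-40],"rot":[0,0,0]},{"grip":0,"linear":[0,0,-40],"rot":[0,0,0]},{"grip":0,"linear":[-30,-25,0],"rot":[0,0,0]},{"grip":0,"linear":[-30,-25,0],"rot":[0,0,0]},{"grip":0,"linear":[-30,-25,0],"rot":[0,0,0]},{"grip":0,"linear":[-30,-25,0],"rot":[0,0,0]},{"grip":0,"linear":[-30,-25,0],"rot":[0,0,0]},{"grip":0,"linear":[-30,-25,0],"rot":[0,0,0]}]'
python3 -m creep '[{"grip":0,"linear":[-38,-10,0],"rot":[0,0,0]},{"grip":0,"linear":[-38,-10,0],"rot":[0,0,0]},{"grip":0,"linear":[-38,0,0],"rot":[0,0,0]},{"grip":0,"linear":[-38,0,0],"rot":[0,0,0]},{"grip":0,"linear":[0,0,0],"rot":[0,0,0]},{"grip":0,"linear":[0,0,0],"rot":[0,0,0]}]'
python3 - <<'E'
from h import *
to(0,0,0)
p,d=cap('side','side13')
p,d=cap('top','top13'); cv2.imwrite('pics/t13z.png',cv2.resize(p[120:220,200:360][:,:,::-1],None,fx=5,fy=5,interpolation=cv2.INTER_CUBIC))
W=cloud('top',d); q=W[(W[...,2]>255)&(W[...,2]<275)&(abs(W[...,0]-560)<30)&(abs(W[...,1]-100)<30)]; print(len(q),np.nanpercentile(q,[2,50,98],axis=0).round(1).tolist())
E
```

```text
time_s: 30.03
eef_pos: [384.9, -174.6, 330.6]
ee_rot: [0.001, 0.742, 0.67, 0.0]
force: [0.2, -1.2, -0.4]
grip_width: -0.001
time_s: 30.53
eef_pos: [350.4, -324.2, 329.9]
ee_rot: [-0.0, 0.743, 0.669, 0.0]
force: [0.3, -0.1, -0.6]
grip_width: -0.004
t 30.53 pos [ 350.4 -324.2  329.9] yaw 1.466 tilt 0.0007 F [ 0.3 -0.1 -0.6] grip -0.004
tool delta [ 285.6 -382.4  330.1] rotz None
74 [[553.7, 88.9, 256.5], [559.8, 102.3, 264.2], [566.8, 116.0, 267.3]]
```

View pics/t13z.png

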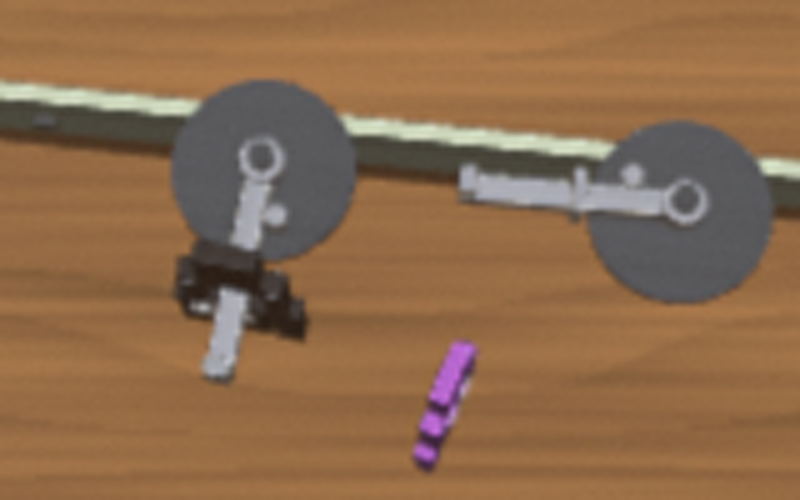

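View pics/side13.png

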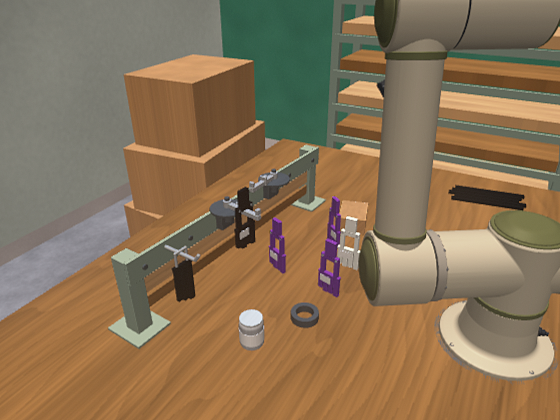

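In the top view both arms touch their pins: B's at (272,212), A's at (632,178). The gauge hangs against B's shoulder, and the tin, collar, blade set and carton are where they started. The robot is clear of everything, so I'm handing in.

```bash
python3 -c "
from rig import ctrl
print(ctrl.finish_job())"
```

```text
the job is handed in; nothing more can be done
None
```

The gauge set now hangs on hook B against the shoulder. I handed the job in at about 31 s of the 72 s allowed; it reported no verdict.

- **Hook B:** I swung it out and pressed it on its pin at about 10–11 N, 82 mm from the hinge, for longer than the required 0.2 s.
- **Gauge set:** I lifted it about 19 mm off hook A, slid it onto hook B until it touched the shoulder (about 3 N), lowered it until its weight was on the bar, and let go.
- **Hook A:** I folded it flat along the rail and pressed it on its pin at about 11 N for about 0.5 s.

**Last checks:** In the final pictures both arms touch their pins. The gauge hangs upright on hook B, about 54 mm from the hinge (nominal 55). The tin, carton, collar and blade set look unmoved by eye; I did not measure them. The robot is clear of everything, and nothing failed.

**Not measured directly:** I worked out the force on each pin from the wrist reading: about 27–40 N, depending on where along the 22 mm finger pad the arm touched. The two cameras disagreed with each other by 2–4 mm, so I averaged them and relied on touch for the final contacts.

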